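# Box up two converter modules: board in, finned cover on

## Task

Box up the two converter modules: in each of the two cases lay the circuit board that fits it, flat on its bosses with the components up, and only then close the case with the finned cover of its size, fins up, seated flush all round. Set everything down gently rather than dropping it, and leave the screwdriver, the charger and the screw tray where they are.

Things in the scene. Friction and masses are not known exactly. Their poses are not given: they have to be found in the camera images.
- case_large: Larger of two open-topped die-cast aluminium cases, fixed to the bench. 124 x 70 mm outside, 32 mm high, walls and floor 3 mm. Four bosses inside carry the board 7 mm above the underside. Low ears (12 mm long, 4 mm high) stick out at both ends. Origin: underside centre, z up, x lengthwise; half a turn makes no difference.
- case_small: Smaller of two open-topped die-cast aluminium cases, fixed to the bench. 96 x 52 mm outside, 28 mm high, walls and floor 3 mm. Four bosses inside carry the board 7 mm above the underside. Low ears (12 mm long, 4 mm high) stick out at both ends. Origin: underside centre, z up, x lengthwise; half a turn makes no difference.
- board_large: Larger of two loose tan circuit boards, 106 x 54 x 2 mm, parts up. In its middle a dark transformer 28 (x) x 26 (y) x 20 mm high: grip its x faces; beyond them 39 mm of bare board to each end. Lower parts beside it on the long edges. Fits the large case, 6 mm play at ends, 5 at sides; seated origin 7 mm above the case's. Origin: underside centre, z up, x lengthwise; half a turn makes no difference.
- board_small: Smaller of two loose tan circuit boards, 78 x 36 x 2 mm, parts up. In its middle a dark transformer 22 (x) x 20 (y) x 16 mm high: grip its x faces; beyond them 28 mm of bare board to each end. Lower parts beside it on the long edges. Fits the small case, 6 mm play at ends, 5 at sides; seated origin 7 mm above the case's. Origin: underside centre, z up, x lengthwise; half a turn makes no difference.
- cover_large: Larger of two loose aluminium covers, lying fins up. Plate 124 x 70 mm, 5 to 9 mm above the origin; tapered skirt below it goes inside the large case's walls (play 2 mm at its top, 5 at its foot). Six fins along x, 96 x 42 mm overall, up to 27 mm; grip across (y). Seated: plate on rim, origin 27 mm above the case's. Origin: underside centre, z up, x lengthwise; half a turn makes no difference.
- cover_small: Smaller of two loose aluminium covers, lying fins up. Plate 96 x 52 mm, 5 to 9 mm above the origin; tapered skirt below it goes inside the small case's walls (play 2 mm at its top, 5 at its foot). Five fins along x, 72 x 30 mm overall, up to 27 mm; grip across (y). Seated: plate on rim, origin 23 mm above the case's. Origin: underside centre, z up, x lengthwise; half a turn makes no difference.
- screwdriver: A screwdriver with a black and red handle, lying on the bench beyond the work, to be left alone; about 200 mm long, 24 mm high. Origin on the bench under its middle, x towards the tip.
- charger: A black car charger plug standing nose up at the right of the work, to be left alone; 31 mm across, 62 mm high. Origin: centre of its underside.
- screw_tray: A small grey tray of screws, 90 x 70 x 22 mm, at the left of the work, to be left alone. Origin: centre of its underside.
There are look-alikes about, which are no part of the job. What is shaped like the cover_large but pink is not meant.

How it is judged (in metres and radians):
At the end, for the whole second after the job is handed in: Each board lies flat on the bosses of its own case (centre within 10 mm, height 2 mm, tilt 0.06 rad) and each cover sits fins up on the rim of its own case (centre within 6 mm, height 2 mm, tilt 0.04 rad, lengthwise 0.1 rad); all released and at rest (horizontal distance between board_large and case_large below 0.01 m and z of board_large in the frame of case_large between 0.005 and 0.0095 m and angle between each of board_large, board_small's own z axis and vertical below 0.06 rad and horizontal distance between cover_large and case_large below 0.006 m and z of cover_large in the frame of case_large between 0.025 and 0.029 m and angle between each of cover_large, cover_small's own z axis and vertical below 0.04 rad and angle between the x axis of cover_large and the x axis of case_large, either way round below 0.1 rad and linear speed of each of board_large, cover_large, board_small, cover_small below 0.02 m/s and horizontal distance between board_small and case_small below 0.01 m and z of board_small in the frame of case_small between 0.005 and 0.0095 m and horizontal distance between cover_small and case_small below 0.006 m and z of cover_small in the frame of case_small between 0.021 and 0.025 m and angle between the x axis of cover_small and the x axis of case_small, either way round below 0.1 rad); the robot touches nothing.
It fails at once if a cover is put on its case before the board is in it ((horizontal distance between cover_large and case_large below 0.015 m and z of cover_large in the frame of case_large below 0.031 m and not (horizontal distance between board_large and case_large below 0.012 m and z of board_large in the frame of case_large below 0.012 m)) or (horizontal distance between cover_small and case_small below 0.015 m and z of cover_small in the frame of case_small below 0.027 m and not (horizontal distance between board_small and case_small below 0.012 m and z of board_small in the frame of case_small below 0.012 m))).
It fails at once if a board or cover is dropped or slammed (faster than 0.7 m/s) into its case ((horizontal distance between board_large and case_large below 0.03 m and z of board_large in the frame of case_large below 0.06 m and linear speed of board_large above 0.7 m/s) or (horizontal distance between cover_large and case_large below 0.03 m and z of cover_large in the frame of case_large below 0.06 m and linear speed of cover_large above 0.7 m/s) or (horizontal distance between board_small and case_small below 0.03 m and z of board_small in the frame of case_small below 0.06 m and linear speed of board_small above 0.7 m/s) or (horizontal distance between cover_small and case_small below 0.03 m and z of cover_small in the frame of case_small below 0.06 m and linear speed of cover_small above 0.7 m/s)).
It fails at once if the screwdriver, the charger or the screw tray is shifted by more than 30 mm (distance of any of screwdriver, charger, screw_tray from where it was at the start of the episode above 0.03 m).
It also fails if it takes over 120 s, if anything falls off the work surface, if the arm or the gripper's body presses on something with over 40 N, if the wrist force passes 120 N, or if a joint passes its speed limit or range.

## Robot

A 7-joint arm with a two-finger parallel gripper is mounted at the origin on the work surface. World frame = base frame: x ahead of the robot, y to its left, z up, the work surface at z = 0. Lengths are in m, angles in degrees, forces in N, time in s.
With the tool pointing down it reaches from about 0.425 to 0.875 m from the base axis. Payload 4.7 kg.
Tool frame: the origin (TCP) lies at the very end of the fingers, on their centre line; the grasp point (between the pads) lies 19 mm behind it; z points along the fingers, y is the direction in which the jaws open and shut (so a half turn about z gives the same grasp; the last joint's range is limited). The gripper opens to 87 mm and grips with 3 to 60 N. Pads are 19 mm wide; open, the fingers measure 117 mm over their backs; the gripper's body (75 mm by 190 mm) begins 51 mm behind the grasp point.
Start: joints at [-74.192, 18.392, -4.016, 83.108, 1.295, 78.541, -3.26], TCP at [0.168, 0.628, 0.223] pointing down, gripper open.
Joint ranges: [-163.93, 163.93], [-17.29, 119.83], [-79.2, 71.16], [3.27, 140.29], [-89.18, 269.18], [5.43, 117.66], [-154.24, 154.24]. Speed limits (degrees/s): [147.25, 147.25, 180, 180, 180, 180, 180].

## Interface

Orientations are given as [roll, pitch, yaw] about the fixed x, y, z axes, in that order (R = Rz(yaw) Ry(pitch) Rx(roll)).
In Python, from cell import * gives the robot as it stands.
- The arm moves only by the tool arm_command, never from a script. Its argument "targets" is a list that holds one entry, the list of rows, each a list of 7 numbers: the shift along the tool's x, y, z in m, then the turn, a rotation vector about the tool's x, y, z in degrees, then the gripper's target within -1 to 1 (shut at 1, half-way at 0, fully open at -1). In form: [[[tx, ty, tz, rx, ry, rz, claw], ...]]. A call has 1 to 10 rows; each row is the pose to reach, as a shift and turn from the pose commanded when the call began, along the tool's axes at that moment; what a row does not reach only later rows make up. A row lasts 1/10 s, in which the tool goes at most 50 mm and 8.59 degrees, less where a joint would pass 70% of its speed; a pose out of reach is approached as far as the arm can. A call with a gripper value outside its range is refused whole. The fingers move at their own pace and stop on an object; "newtons" is the grip in N (left out, the last holds). Time passes only in rows, so rows that repeat a pose let the fingers close. It gives the time, the measured TCP pose, the force and the opening at its end, in the units of the state.
- get_obs(): the state, without advancing time (a new reading comes with each control period).
- read_camera(name): name is "scene" or "side" or "wrist"; returns a dict with "img" (480x640x3 uint8, red, green, blue), "z_map" (480x640 float32, m along the optical axis (not along the pixel's ray), 0 where there is no reading), "K" (3x3 intrinsics, pixels), "D" ([k1, k2, p1, p2, k3] as OpenCV has them; the pictures are not rectified), "origin" and "attitude" of the camera in the world. Camera axes: x right, y down, z forward; pixel columns grow to the right and rows downward; lengths in m; the calibration is good to about 2 mm. A picture is of the moment at which its call begins.
- sign_off(): hands the job in, once; it reports no verdict.
Trained networks look in the newest picture that a camera, given by its name, has taken for a name from the list of things; names that differ only in an ending like _2 or _b are one class to them, and where a whole thing is asked for, a point or a joint stands for the part that bears it (a point fixed in the world has none). Each returns a list of dicts, best first, with "conf" (0 to 1); they miss things now and then, are a little off and sometimes report something else, mostly with a low value. They report only what shows in the picture. A call takes as long as a camera call. They do not tell look-alikes from the thing itself.
- search_frame(thing, camera): "position" ([column, row] in pixels, amid what is visible of it).
The state is a dict: "time_s": time; "qpos": joint angles; "joint_velocities": joint speeds; "effort": joint torques, N m; "tool_pos": TCP position; "tool_rot": TCP orientation; "force": force on the tool from outside, world axes, zero at the start; "wrist_torque": the same for the moment, N m; "grip_width": finger opening in m.
Only numpy, scipy, OpenCV 4.12 (cv2) and the standard library are available. Lean on these libraries where they do the work, as an engineer would, in place of code of your own. Each camera call takes 0.05 s, during which the arm holds its last target.

## Working session

There is one attempt and no reset: what is moved stays moved. The work goes in short steps, Python scripts to look and compute and a tool call to move; the robot and the scene stay as the last step left them, time stands still between calls to the robot, and variables do not carry over. Pictures are saved under pics/ and viewed, and the job is handed in when it is done.

Besides the shell and the picture viewer there is one more tool, called after "Call:" as name(argument=value, ...), one argument or row to a line, values as JSON. arm_command: Moves the arm, as the interface text tells. Its arguments: {"type":"object","properties":{"targets":{"type":"array","items":{"type":"array","items":{"type":"array","items":{"type":"number"}}}},"newtons":{"type":"number"}},"required":["targets"]}

```bash
mkdir -p pics; ls; cat > h.py <<'E'
from cell import *
import numpy as np, cv2
from scipy.spatial.transform import Rotation as R
def save(c,name):
    r=read_camera(c); np.savez('pics/'+name+'.npz',**{k:np.array(v) for k,v in r.items()})
    cv2.imwrite('pics/'+name+'.png',cv2.cvtColor(r['img'],cv2.COLOR_RGB2BGR)); return r
def cam_R(r):
    a=np.array(r['attitude'],float)
    if a.shape==(3,3): return a
    return R.from_euler('xyz',a,degrees=True).as_matrix()
def pt(r,uv,depth=None):
    # pixel -> world, from depth map
    uv=np.array(uv,float).reshape(-1,1,2)
    n=cv2.undistortPoints(uv,np.array(r['K']),np.array(r['D']))[:,0]
    z=np.array([r['z_map'][int(round(v)),int(round(u))] for u,v in uv[:,0]]) if depth is None else depth
    p=np.c_[n*z[:,None],z]
    return p@cam_R(r).T+np.array(r['origin'])
def onplane(r,uv,h):
    uv=np.array(uv,float).reshape(-1,1,2)
    n=cv2.undistortPoints(uv,np.array(r['K']),np.array(r['D']))[:,0]
    d=np.c_[n,np.ones(len(n))]@cam_R(r).T; o=np.array(r['origin'])
    return o+d*((h-o[2])/d[:,2])[:,None]
def cloud(r):
    H,W=r['z_map'].shape
    g=np.stack(np.meshgrid(np.arange(W),np.arange(H)),-1).reshape(-1,1,2).astype(float)
    n=cv2.undistortPoints(g,np.array(r['K']),np.array(r['D']))[:,0]
    z=r['z_map'].reshape(-1,1)
    p=np.c_[n*z,z]@cam_R(r).T+np.array(r['origin'])
    p[z[:,0]<=0]=np.nan
    return p.reshape(H,W,3)
E
cat > a.py <<'E'
from h import *
o=get_obs(); print(o)
for c in ['scene','side','wrist']:
    r=save(c,c+'0'); print(c,r['origin'],r['attitude'],np.array(r['K']).tolist(),r['D'])
    for t in ['case_large','case_small','board_large','board_small','cover_large','cover_small','screwdriver','charger','screw_tray']:
        print(t,[(np.round(d['position']).tolist(),round(d['conf'],2)) for d in search_frame(t,c)])
E
python3 a.py
```

```text
pics
{'time_s': 0.0, 'qpos': array([-74.19167748,  18.43781216,  -4.01486499,  83.17514216,
         1.29427845,  78.54134146,  -3.26052993]), 'joint_velocities': array([-0.10225531,  0.10166507, -0.07153847, -0.07470398,  0.05757151,
        0.00302144, -0.04901776]), 'effort': array([ 6.20728388e-04, -4.91279984e+01, -4.03493028e-01, -3.12536180e+01,
       -6.39167475e-02,  4.36382974e-02,  1.83291759e-04]), 'tool_pos': array([0.1681448 , 0.6272959 , 0.22147346]), 'tool_rot': array([-1.79890906e+02,  5.33104657e-03,  1.65000131e+02]), 'force': array([ 0.21770905, -0.2065845 ,  0.68102965]), 'wrist_torque': array([-0.0356787 ,  0.02538364,  0.03348813]), 'grip_width': 0.08693822574050665}
scene [1.19939727 0.5070695  1.10923769] [-142.63322386   -0.76445525  129.51315712] [[512.4560662874468, 0.0, 319.2908268103929], [0.0, 512.4560662874468, 237.74516916850158], [0.0, 0.0, 1.0]] [-0.11146661  0.          0.          0.          0.        ]
case_large [([422.0, 271.0], 0.66)]
case_small [([376.0, 316.0], 0.95)]
board_large [([280.0, 179.0], 0.79)]
board_small [([349.0, 225.0], 0.89)
[... 674 characters left out ...]
.0], 0.7)]
cover_large [([233.0, 231.0], 0.87), ([232.0, 306.0], 0.86), ([370.0, 257.0], 0.84), ([418.0, 208.0], 0.73), ([458.0, 325.0], 0.67)]
cover_small [([386.0, 338.0], 0.69)]
screwdriver [([430.0, 272.0], 0.94)]
charger [([334.0, 424.0], 0.96)]
screw_tray [([322.0, 152.0], 0.7), ([432.0, 274.0], 0.68)]
wrist [0.08861237 0.64851129 0.38516726] [ 1.62614273e+02 -6.33130620e-02  7.50361160e+01] [[333.3089229490842, 0.0, 315.49730301457436], [0.0, 333.3089229490842, 233.34572394329746], [0.0, 0.0, 1.0]] [-0.06400121  0.          0.          0.          0.        ]
case_large []
case_small []
board_large []
board_small []
cover_large []
cover_small []
screwdriver []
charger []
screw_tray []
```

View pics/scene0.png

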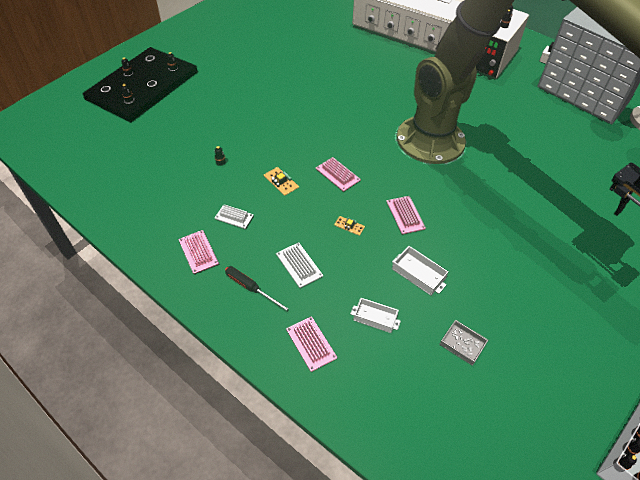

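View pics/side0.png

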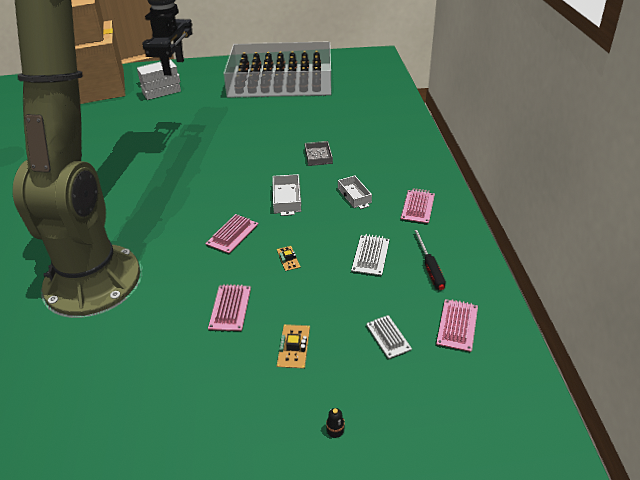

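```bash
cat > b.py <<'E'
from h import *
# top-down orthomosaic
S=1000 # px/m
ext=(0.2,0.9,-0.5,0.5)
def load(n): return dict(np.load('pics/'+n+'.npz'))
for n in ['scene0','side0']:
    r=load(n); p=cloud(r).reshape(-1,3); c=r['img'].reshape(-1,3)
    im=np.zeros((1000,700,3),np.uint8); hm=np.full((1000,700),-1.)
    ok=np.isfinite(p[:,0])&(p[:,2]<0.15)
    p=p[ok];c=c[ok]
    o=np.argsort(p[:,2]);p=p[o];c=c[o]
    u=((p[:,0]-ext[0])*S).astype(int);v=((ext[3]-p[:,1])*S).astype(int)
    k=(u>=0)&(u<699)&(v>=0)&(v<999)
    for du in (0,1):
      for dv in (0,1):
        im[v[k]+dv,u[k]+du]=c[k]
    # rotate so image: cols=-y ... keep col=x,row=-y
    im=cv2.resize(im[100:900],(560,640)) if False else im[150:850,0:700]
    cv2.imwrite('pics/top_%s.png'%n,cv2.resize(im[...,::-1],(600,600)))
    k=(p[:,0]>.2)&(p[:,0]<.9)&(abs(p[:,1])<.3)
    print(n,np.percentile(p[k,2],[1,10,30,50,70,90,99]))
E
python3 b.py
```

```text
scene0 [-7.54458925e-01 -3.10302608e-03  5.15165102e-04  2.16763267e-03
  3.97774461e-03  1.18663209e-02  3.03299525e-02]
side0 [-0.00332853 -0.00131125  0.00022659  0.00140413  0.00283787  0.0108945
  0.02886527]
```

The scene view shows white covers at (300,264) large and (234,216) small. The boards are at (281,180) large and (349,225) small, and the cases at (421,270) large and (376,316) small. Pink covers are decoys.

```bash
cat > c.py <<'E'
from h import *
def load(n): return dict(np.load('pics/'+n+'.npz'))
seeds={'scene0':{'cover_large':(300,264),'cover_small':(234,216),'board_large':(281,180),'board_small':(349,225),'case_large':(421,270),'case_small':(376,316)},
'side0':{'cover_large':(370,256),'cover_small':(388,337),'board_large':(294,346),'board_small':(288,258),'case_large':(286,194),'case_small':(355,191)}}
for n in seeds:
    r=load(n);P=cloud(r);hsv=cv2.cvtColor(r['img'],cv2.COLOR_RGB2HSV)
    notgreen=((hsv[...,0]<50)|(hsv[...,0]>90)|(hsv[...,1]<80)).astype(np.uint8)
    nl,lab,st,ce=cv2.connectedComponentsWithStats(notgreen)
    for t,(u,v) in seeds[n].items():
        l=lab[v-8:v+8,u-8:u+8]; l=np.bincount(l[l>0]).argmax(); m=lab==l
        p=P[m]; p=p[np.isfinite(p[:,0])]
        rect=cv2.minAreaRect((p[:,:2]*1000).astype(np.float32))
        print(n,t,m.sum(),np.round(rect[0],0),np.round(rect[1],0),round(rect[2],1),'z',np.round(np.percentile(p[:,2],[5,50,95]),4),'R',round(np.hypot(*rect[0])))
E
python3 c.py
```

```text
scene0 cover_large 1123 [640.  -5.] [134.  75.] 71.4 z [0.0065 0.0145 0.0302] R 640
scene0 cover_small 559 [ 638. -247.] [54. 99.] 20.8 z [0.0062 0.0185 0.0312] R 685
scene0 board_large 480 [ 447. -245.] [115.  57.] 80.0 z [0.0008 0.0056 0.0262] R 509
scene0 board_small 315 [451.  16.] [41. 80.] 11.6 z [0.0003 0.0049 0.0211] R 451
scene0 case_large 1556 [451. 251.] [152.  99.] 86.0 z [0.0016 0.0082 0.0342] R 516
scene0 case_small 1107 [632. 238.] [ 74. 123.] 17.0 z [0.0009 0.0074 0.0299] R 675
side0 cover_large 1154 [645.   6.] [145.  72.] 71.7 z [0.0067 0.011  0.0287] R 645
side0 cover_small 1071 [ 640. -240.] [ 59. 111.] 18.2 z [0.002  0.0145 0.0284] R 683
side0 board_large 1160 [ 449. -239.] [115.  55.] 79.4 z [0.0001 0.0037 0.0229] R 509
side0 board_small 355 [452.  21.] [38. 90.] 13.1 z [0.0003 0.0048 0.0195] R 453
side0 case_large 1083 [462. 271.] [195.  74.] 88.9 z [0.0019 0.0086 0.0341] R 535
side0 case_small 762 [646. 257.] [ 78. 151.] 19.0 z [0.0016 0.0132 0.0299] R 695
```

View pics/top_scene0.png

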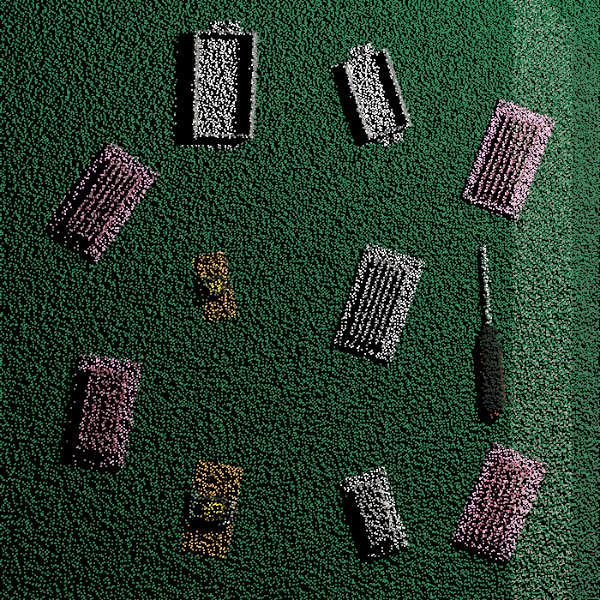

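```bash
cat >> h.py <<'E'
def mv(x,y,z,yaw,tilt=None):
    o=get_obs(); R0=R.from_euler('xyz',o['tool_rot'],degrees=True)
    d=np.array([x,y,z])-o['tool_pos']
    R1=R.from_euler('xyz',[180,0,yaw],degrees=True)
    t=R0.inv().apply(d); rv=(R0.inv()*R1).as_rotvec(degrees=True)
    print('at',np.round(o['tool_pos'],4),np.round(o['tool_rot'],2),'t',round(o['time_s'],2),'q',np.round(o['qpos'],0),'grip',round(o['grip_width'],4))
    print('shift',np.round(t,4).tolist(),'rot',np.round(rv,2).tolist(),'dist rows',round(np.linalg.norm(d)/.05,1),round(np.linalg.norm(rv)/8.59,1))
E
python3 -c "
from h import *
mv(.54,.22,.25,165)"
```

```text
at [0.1683 0.6279 0.2226] [179.99   0.   165.  ] t 1.5 q [-74.  18.  -4.  83.   1.  79.  -3.] grip 0.0871
shift [-0.4646, -0.2978, -0.0274] rot [0.01, 0.0, 0.0] dist rows 11.1 0.0
```

Call:
arm_command(
  targets=[
    [[-0.23,-0.15,-0.027,0,0,0,-1],[-0.464,-0.298,-0.027,0,0,0,-1],[-0.464,-0.298,-0.027,0,0,0,-1],[-0.464,-0.298,-0.027,0,0,0,-1],[-0.464,-0.298,-0.027,0,0,0,-1],[-0.464,-0.298,-0.027,0,0,0,-1],[-0.464,-0.298,-0.027,0,0,0,-1],[-0.464,-0.298,-0.027,0,0,0,-1],[-0.464,-0.298,-0.027,0,0,0,-1],[-0.464,-0.298,-0.027,0,0,0,-1]],
  ],
)

```text
time_s: 2.5
tool_pos: [0.5053, 0.2569, 0.2478]
tool_rot: [179.9, 0.0, 165.0]
force: [1.5, 0.4, 0.3]
grip_width: 0.0869
```

Call:
arm_command(
  targets=[
    [[-0.03,-0.02,0,0,0,0,-1],[-0.03,-0.02,0,0,0,0,-1],[-0.03,-0.02,0,0,0,0,-1],[-0.03,-0.02,0,0,0,0,-1]],
  ],
)

```text
time_s: 2.9
tool_pos: [0.5271, 0.2329, 0.2471]
tool_rot: [180.0, -0.1, 165.1]
force: [-0.2, 1.2, 0.6]
grip_width: 0.0869
```

```bash
python3 -c "
from h import *
mv(.54,.22,.25,165)
save('wrist','w1')"
```

```text
at [0.5271 0.2329 0.2471] [ 1.7997e+02 -5.0000e-02  1.6513e+02] t 2.9 q [-41.   9.  17.  93.  -3.  79.  51.] grip 0.0869
shift [-0.0158, -0.0092, -0.0029] rot [0.03, -0.05, 0.13] dist rows 0.4 0.0
```

View pics/w1.png

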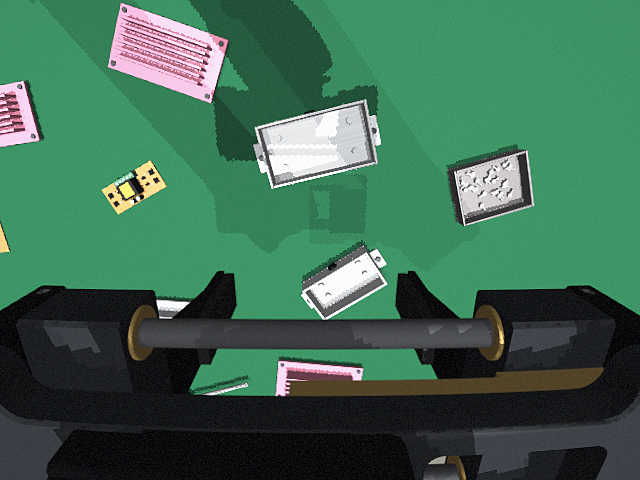

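The wrist view shows case_large at (318,143), case_small at (345,283) and board_small at (134,187), with the tray at (492,187). Measuring these three.

```bash
cat > d.py <<'E'
from h import *
def load(n): return dict(np.load('pics/'+n+'.npz'))
def fit(n,uv,zlo,zhi,hplane,dims,rad=70,prt=''):
    """points of component near pixel with height in band; rect fit. Back-project pixels on plane hplane."""
    r=load(n);P=cloud(r);H,W=P.shape[:2]
    c=P[uv[1]-4:uv[1]+5,uv[0]-4:uv[0]+5].reshape(-1,3); c=np.nanmedian(c,0)
    m=(P[...,2]>zlo)&(P[...,2]<zhi)&(np.hypot(P[...,0]-c[0],P[...,1]-c[1])<rad/1000.)
    hsv=cv2.cvtColor(r['img'],cv2.COLOR_RGB2HSV)
    m&=~((hsv[...,0]>50)&(hsv[...,0]<90)&(hsv[...,1]>80))
    v,u=np.nonzero(m); z=np.median(P[m][:,2])
    q=onplane(r,np.c_[u,v],hplane)[:,:2]
    return r,m,z,q
def rect(q):
    b=cv2.minAreaRect((q*1000).astype(np.float32)); (cx,cy),(w,h),a=b
    if w<h: a+=90; w,h=h,w
    a=(a+90)%180-90
    return np.round([cx,cy],1),np.round([w,h],1),round(a,2)
E
cat > d1.py <<'E'
from d import *
for t,uv,lo,hi,hp,rad in [('case_large',(318,143),.026,.045,.032,80),('case_small',(345,283),.022,.045,.028,66),('board_small',(120,200),-.003,.006,.002,48)]:
    r,m,z,q=fit('w1',uv,lo,hi,hp,None,rad)
    m8=m.astype(np.uint8)
    nl,lab,st,ce=cv2.connectedComponentsWithStats(cv2.morphologyEx(m8,cv2.MORPH_CLOSE,np.ones((5,5))))
    l=1+np.argmax(st[1:,4]); 
    v,u=np.nonzero(m&(lab==l)); q=onplane(r,np.c_[u,v],hp)[:,:2]
    print(t,'z',np.round(np.percentile(cloud(r)[m][:,2],[5,50,95]),4),rect(q),len(q))
    im=r['img'].copy(); im[m&(lab==l)]=[255,0,0]; cv2.imwrite('pics/m_%s.png'%t,im[:340,60:560,::-1])
E
python3 d1.py
```

```text
case_large z [0.028  0.0321 0.0336] (array([463.7, 251.2]), array([124.5,  70.7]), 88.83) 1122
case_small z [0.0228 0.0278 0.0295] (array([640.1, 239.7]), array([96.5, 55.5]), -71.24) 787
board_small z [0.0005 0.0023 0.0042] (array([455.9,   7.8]), array([62.2, 37. ]), -77.28) 768
```

```bash
python3 -c "
from h import *
mv(.56,.035,.20,193)"
```

```text
at [0.527  0.2332 0.2472] [ 1.7997e+02 -4.0000e-02  1.6517e+02] t 2.95 q [-42.   9.  17.  93.  -3.  79.  51.] grip 0.0874
shift [-0.0827, -0.1832, 0.0471] rot [0.04, -0.03, -27.83] dist rows 4.1 3.2
```

Call:
arm_command(
  targets=[
    [[-0.083,-0.183,0.047,0,0,-27.8,-1],[-0.083,-0.183,0.047,0,0,-27.8,-1],[-0.083,-0.183,0.047,0,0,-27.8,-1],[-0.083,-0.183,0.047,0,0,-27.8,-1],[-0.083,-0.183,0.047,0,0,-27.8,-1],[-0.083,-0.183,0.047,0,0,-27.8,-1],[-0.083,-0.183,0.047,0,0,-27.8,-1],[-0.083,-0.183,0.047,0,0,-27.8,-1]],
  ],
)

```text
time_s: 3.75
tool_pos: [0.5608, 0.0364, 0.2006]
tool_rot: [179.9, 0.0, -166.9]
force: [0.8, -0.3, -0.1]
grip_width: 0.0871
```

```bash
python3 -c "
from h import *
save('wrist','w2')
mv(.56,.035,.20,193)
for t in ['board_small','cover_large','case_small']: print(t,search_frame(t,'wrist'))"
```

```text
at [0.5608 0.0361 0.2006] [ 1.7995e+02  4.0000e-02 -1.6695e+02] t 3.8 q [-27.   8.  23.  99.  -4.  74. 100.] grip 0.087
shift [0.0011, -0.0009, 0.0006] rot [0.05, 0.04, 0.05] dist rows 0.0 0.0
board_small [{'position': [319.6, 102.1], 'conf': 0.74}]
cover_large [{'position': [264.9, 267.1], 'conf': 0.83}, {'position': [468.3, 21.6], 'conf': 0.75}, {'position': [353.0, 370.0], 'conf': 0.57}]
case_small [{'position': [461.6, 295.2], 'conf': 0.6}, {'position': [319.0, 102.7], 'conf': 0.28}]
```

View pics/w2.png

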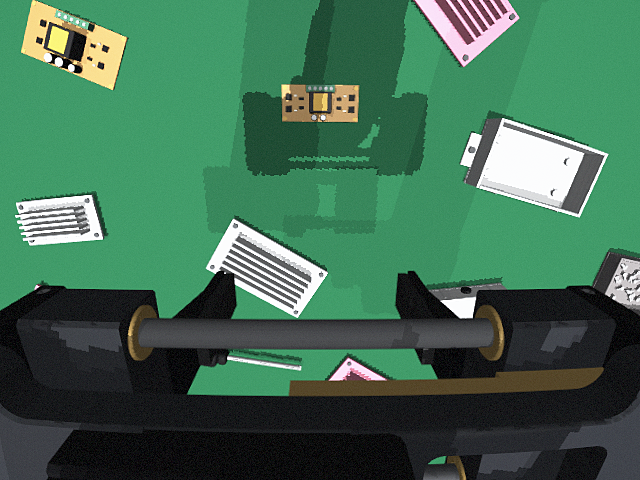

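The second wrist view has board_small at (320,103), board_large at (74,44), cover_large at (266,267) and cover_small at (60,220).

```bash
cat > d2.py <<'E'
from d import *
import sys
def meas(n,t,uv,hp,kind,zband=None):
    r=load(n);P=cloud(r);hsv=cv2.cvtColor(cv2.medianBlur(r['img'],3),cv2.COLOR_RGB2HSV)
    ng=~((hsv[...,0]>50)&(hsv[...,0]<90)&(hsv[...,1]>80))
    nl,lab=cv2.connectedComponents(ng.astype(np.uint8))
    w=lab[uv[1]-10:uv[1]+11,uv[0]-10:uv[0]+11]; l=np.bincount(w[w>0]).argmax(); m=lab==l
    if zband: m&=(P[...,2]>zband[0])&(P[...,2]<zband[1])
    v,u=np.nonzero(m); q=onplane(r,np.c_[u,v],hp)[:,:2]
    print(n,t,'z',np.round(np.nanpercentile(P[m][:,2],[5,25,50,75,95]),4),rect(q),len(q))
    return r,m,P
if __name__=='__main__':
    meas('w2','board_small',(320,103),.002,0,(-.005,.006))
    meas('w2','board_large',(74,44),.002,0,(-.005,.006))
    meas('w2','cover_large',(266,267),.009,0,(.003,.0135))
    meas('w2','cover_small',(60,220),.009,0,(.003,.0135))
    r,m,P=meas('w2','case_large',(536,166),.032,0,(.027,.04))
    # transformer top of the small board
    for n,uv in (('w2',(320,103)),('w2',(74,44))):
        r=load(n);P=cloud(r);Q=P[uv[1]-35:uv[1]+35,max(0,uv[0]-45):uv[0]+45].reshape(-1,3);Q=Q[Q[:,2]>.0135]
        print('trafo',np.percentile(Q[:,2],[10,50,90]),rect(Q[:,:2]),len(Q))
E
python3 d2.py
```

```text
w2 board_small z [0.0011 0.0019 0.0025 0.0031 0.0041] (array([453.9,  15.8]), array([78.9, 36.6]), -77.68) 2094
w2 board_large z [0.0007 0.0016 0.0023 0.0029 0.0038] (array([ 450.4, -243.7]), array([106.9,  54.8]), 79.48) 3807
w2 cover_large z [0.0035 0.0066 0.0091 0.0099 0.0116] (array([676.1, 101.2]), array([772.6, 206.2]), -82.13) 5356
w2 cover_small z [0.0077 0.0087 0.0093 0.01   0.012 ] (array([ 639.7, -246.7]), array([98.6, 52.9]), -72.49) 1935
w2 case_large z [0.0278 0.0306 0.0321 0.0328 0.0336] (array([463.5, 249.5]), array([128.,  71.]), 88.5) 1545
trafo [0.01704527 0.01845327 0.0195828 ] (array([457.3,  15.7]), array([28.1, 24.5]), 10.88) 506
trafo [0.01578144 0.02172328 0.02317854] (array([ 455.9, -244.7]), array([38.6, 31.6]), -8.16) 1116
```

```bash
python3 -c "
from h import *
mv(.454,.016,.06,192.3)"
```

```text
at [0.5609 0.0347 0.2005] [ 1.7998e+02  3.0000e-02 -1.6705e+02] t 3.95 q [-27.   8.  23.  99.  -3.  74. 100.] grip 0.087
shift [0.1084, 0.0056, 0.1404] rot [0.02, 0.03, 0.65] dist rows 3.5 0.1
```

Call:
arm_command(
  targets=[
    [[0.108,0.0055,0.14,0,0,0.65,-1],[0.108,0.0055,0.14,0,0,0.65,-1],[0.108,0.0055,0.14,0,0,0.65,-1],[0.108,0.0055,0.14,0,0,0.65,-1],[0.108,0.0055,0.14,0,0,0.65,-1],[0.108,0.0055,0.14,0,0,0.65,-1],[0.108,0.0055,0.14,0,0,0.65,-1],[0.108,0.0055,0.14,0,0,0.65,-1]],
  ],
)

```text
time_s: 4.75
tool_pos: [0.4568, 0.015, 0.062]
tool_rot: [-180.0, 0.2, -167.8]
force: [-0.6, -0.7, 0.8]
grip_width: 0.0873
```

```bash
python3 -c "
from h import *
mv(.454,.016,.006,192.3)"
```

```text
at [0.4568 0.015  0.062 ] [-179.98    0.21 -167.83] t 4.75 q [-28.   3.  23. 121.  -1.  56.  98.] grip 0.0873
shift [0.0027, 0.0015, 0.056] rot [-0.02, 0.21, -0.13] dist rows 1.1 0.0
```

Call:
arm_command(
  targets=[
    [[0.0025,0.0015,0.03,0,0,0,-1],[0.0025,0.0015,0.045,0,0,0,-1],[0.0025,0.0015,0.055,0,0,0,-1],[0.0025,0.0015,0.055,0,0,0,-1],[0.0025,0.0015,0.055,0,0,0,-1],[0.0025,0.0015,0.055,0,0,0,-1]],
  ],
)

```text
time_s: 5.35
tool_pos: [0.4527, 0.0157, 0.0062]
tool_rot: [180.0, 0.1, -167.9]
force: [0.1, 0.5, -0.3]
grip_width: 0.0873
```

```bash
python3 -c "
from h import *
mv(.454,.016,.006,192.3);print(get_obs()['force'])"
```

```text
at [0.4527 0.0157 0.0062] [ 1.8000e+02  1.1000e-01 -1.6785e+02] t 5.35 q [-27.   8.  23. 124.  -4.  49. 101.] grip 0.0873
shift [-0.0014, 0.0001, 0.0002] rot [0.0, 0.11, -0.15] dist rows 0.0 0.0
[ 0.05470725  0.51880296 -0.26345521]
```

Within 1.4 mm. Closing.

Call:
arm_command(
  targets=[
    [[-0.001,0,0,0,0,0,0.3],[-0.001,0,0,0,0,0,1],[-0.001,0,0,0,0,0,1],[-0.001,0,0,0,0,0,1],[-0.001,0,0,0,0,0,1],[-0.001,0,0,0,0,0,1],[-0.001,0,0,0,0,0,1],[-0.001,0,0,0,0,0,1],[-0.001,0,0,0,0,0,1],[-0.001,0,0,0,0,0,1]],
  ],
  newtons=15,
)

```text
time_s: 6.35
tool_pos: [0.4526, 0.0158, 0.0053]
tool_rot: [180.0, 0.0, -167.8]
force: [1.1, -0.3, -0.1]
grip_width: 0.0217
```

```bash
python3 -c "
from h import *
mv(.454,.016,.1,192.3);print(get_obs()['force'])"
```

```text
at [0.4526 0.0158 0.0053] [ 1.8000e+02  1.0000e-02 -1.6785e+02] t 6.35 q [-27.   8.  23. 124.  -4.  49. 101.] grip 0.0217
shift [-0.0015, -0.0001, -0.0947] rot [0.0, 0.01, -0.15] dist rows 1.9 0.0
[ 1.1022846  -0.34550908 -0.06014044]
```

Call:
arm_command(
  targets=[
    [[0,0,-0.02,0,0,0,1],[0,0,-0.05,0,0,0,1],[0,0,-0.08,0,0,0,1],[0,0,-0.1,0,0,0,1],[0,0,-0.1,0,0,0,1]],
  ],
)

```text
time_s: 6.85
tool_pos: [0.4547, 0.016, 0.1079]
tool_rot: [180.0, 0.3, -167.9]
force: [-0.1, -0.4, -2.3]
grip_width: 0.0219
```

```bash
python3 -c "
from h import *
mv(.735,.27,.16,198.8);print(get_obs()['force'])"
```

```text
at [0.4547 0.016  0.1079] [ 179.98    0.34 -167.85] t 6.85 q [-28.  -1.  23. 119.   0.  62.  97.] grip 0.0219
shift [-0.3277, 0.1893, -0.0501] rot [0.0, 0.34, -6.65] dist rows 7.6 0.8
[-0.06753256 -0.38403488 -2.34492971]
```

Call:
arm_command(
  targets=[
    [[-0.03,0.02,-0.005,0,0,-1,1],[-0.07,0.04,-0.01,0,0,-1.5,1],[-0.11,0.063,-0.02,0,0,-2,1],[-0.15,0.086,-0.03,0,0,-3,1],[-0.19,0.11,-0.04,0,0,-4,1],[-0.23,0.133,-0.05,0,0,-5,1],[-0.27,0.156,-0.05,0,0,-6,1],[-0.31,0.18,-0.05,0,0,-6.6,1],[-0.328,0.189,-0.05,0,0.2,-6.6,1],[-0.328,0.189,-0.05,0,0.2,-6.6,1]],
  ],
)

```text
time_s: 7.85
tool_pos: [0.7334, 0.2725, 0.1505]
tool_rot: [180.0, -0.4, -161.1]
force: [0.5, 0.3, -1.3]
grip_width: 0.0222
```

```bash
python3 -c "
from h import *
save('wrist','w3')
for t in ['board_small','case_small']: print(t,search_frame(t,'wrist'))
mv(.64,.24,.16,198.8);print(get_obs()['force'])"
```

```text
board_small [{'position': [315.9, 275.7], 'conf': 0.92}]
case_small [{'position': [315.1, 112.9], 'conf': 0.81}]
at [0.7326 0.2681 0.1534] [-179.95   -0.37 -161.31] t 8.0 q [-32.  37.  17.  65. -10.  79.  92.] grip 0.0218
shift [0.0968, 0.0031, -0.006] rot [-0.05, -0.37, -0.11] dist rows 1.9 0.0
[ 0.04488383 -0.57162071 -0.32568424]
```

View pics/w3.png

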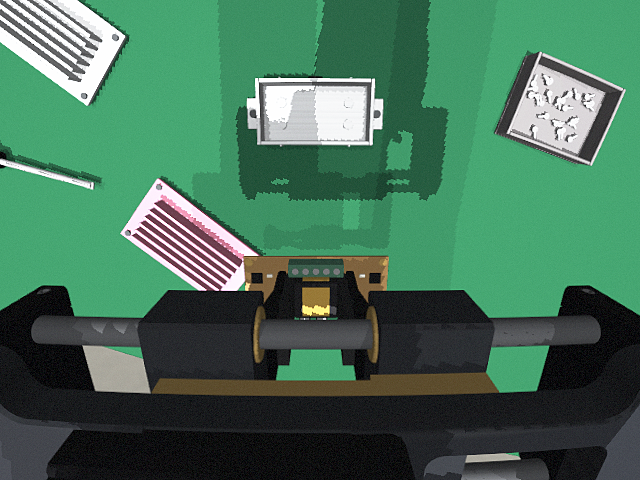

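Board held level (edge at row ~258, columns 245–387); case_small aligned at (315,112).

```bash
python3 -c "
from d2 import *
meas('w3','case_small',(315,112),.028,0,(.0235,.036))
r=load('w3');P=cloud(r)
for uv in [(252,262),(266,262),(372,262),(383,262)]: print(P[uv[1],uv[0]])
print(pt(r,[(245,258),(387,258)]))
"
```

```text
w3 case_small z [0.0255 0.0275 0.0281 0.0287 0.0294] (array([641.4, 239.9]), array([96.1, 52.9]), -71.04) 1565
[0.73027229 0.235123   0.14872475]
[0.72822473 0.24217876 0.14780995]
[0.7097567  0.29583219 0.14796813]
[0.70763307 0.30120059 0.14866278]
[[0.72962959 0.23090832 0.14795628]
 [0.70494421 0.30248776 0.14826406]]
```

```bash
python3 -c "
from h import *
mv(.641,.24,.08,198.96)"
```

```text
at [0.7326 0.2681 0.1534] [-179.95   -0.37 -161.31] t 8.0 q [-32.  37.  17.  65. -10.  79.  92.] grip 0.0218
shift [0.0953, 0.0028, 0.074] rot [-0.04, -0.37, -0.27] dist rows 2.4 0.1
```

Call:
arm_command(
  targets=[
    [[0.03,0.001,0,0,-0.3,-0.2,1],[0.065,0.002,0.02,0,-0.3,-0.2,1],[0.095,0.003,0.05,0,-0.3,-0.2,1],[0.095,0.003,0.074,0,-0.3,-0.2,1],[0.095,0.003,0.074,0,-0.3,-0.2,1],[0.095,0.003,0.074,0,-0.3,-0.2,1],[0.095,0.003,0.074,0,-0.3,-0.2,1]],
  ],
)

```text
time_s: 8.7
tool_pos: [0.6441, 0.2418, 0.084]
tool_rot: [180.0, 0.3, -161.1]
force: [0.3, -0.4, -1.7]
grip_width: 0.022
```

```bash
python3 -c "
from h import *
mv(.641,.24,.0155,198.96);save('side','s1')"
```

```text
at [0.6441 0.2418 0.084 ] [ 179.99    0.33 -161.09] t 8.7 q [-35.  28.  17.  87.  -9.  66.  92.] grip 0.022
shift [0.0039, -0.0007, 0.0685] rot [0.01, 0.33, -0.05] dist rows 1.4 0.0
```

Call:
arm_command(
  targets=[
    [[0.001,0,0.015,0,0,0,1],[0.001,0,0.03,0,0,0,1],[0.001,0,0.03,0,0,0,1],[0.001,0,0.03,0,0,0,1]],
  ],
)

```text
time_s: 9.15
tool_pos: [0.6406, 0.2412, 0.0502]
tool_rot: [-180.0, -0.0, -161.0]
force: [0.4, -0.5, -1.3]
grip_width: 0.0219
```

```bash
python3 -c "
from h import *
mv(.641,.24,.0155,198.96)"
```

```text
at [0.6406 0.2412 0.0502] [-1.7999e+02 -3.0000e-02 -1.6105e+02] t 9.15 q [-35.  30.  16.  89.  -9.  63.  92.] grip 0.0219
shift [-0.0, -0.0013, 0.0347] rot [-0.01, -0.03, -0.01] dist rows 0.7 0.0
```

Call:
arm_command(
  targets=[
    [[0,-0.001,0.01,0,0,0,1],[0,-0.001,0.02,0,0,0,1],[0,-0.001,0.03,0,0,0,1],[0,-0.001,0.035,0,0,0,1],[0,-0.001,0.035,0,0,0,1],[0,-0.001,0.035,0,0,0,1]],
  ],
)

```text
time_s: 9.75
tool_pos: [0.6418, 0.2406, 0.0166]
tool_rot: [180.0, 0.1, -161.0]
force: [0.3, 0.2, -0.3]
grip_width: 0.0219
```

```bash
python3 -c "
from h import *
mv(.641,.24,.0125,198.96)"
```

```text
at [0.6418 0.2406 0.0166] [ 1.7999e+02  1.0000e-01 -1.6104e+02] t 9.75 q [-35.  32.  16.  90. -10.  59.  93.] grip 0.0219
shift [0.0009, -0.0003, 0.0041] rot [0.01, 0.1, -0.0] dist rows 0.1 0.0
```

Call:
arm_command(
  targets=[
    [[0.0005,0,0.002,0,0,0,1],[0.0005,0,0.004,0,0,0,1],[0.0005,0,0.004,0,0,0,1],[0.0005,0,0.004,0,0,0,1]],
  ],
)

```text
time_s: 10.15
tool_pos: [0.6413, 0.2405, 0.0127]
tool_rot: [180.0, 0.1, -161.0]
force: [-0.5, -0.2, -0.1]
grip_width: 0.022
```

Call:
arm_command(
  targets=[
    [[0,0,0,0,0,0,0.3],[0,0,0,0,0,0,0.15],[0,0,0,0,0,0,0.15],[0,0,0,0,0,0,0.15],[0,0,-0.01,0,0,0,0.15],[0,0,-0.03,0,0,0,0.15],[0,0,-0.06,0,0,0,0.15],[0,0,-0.1,0,0,0,0.15],[0,0,-0.13,0,0,0,-1],[0,0,-0.13,0,0,0,-1]],
  ],
)

```text
time_s: 11.15
tool_pos: [0.6445, 0.2413, 0.1497]
tool_rot: [179.9, 0.7, -161.1]
force: [0.5, -0.1, 0.7]
grip_width: 0.0458
```

```bash
python3 -c "
from h import *
mv(.735,.27,.16,198.8)"
```

```text
at [0.6445 0.2413 0.1497] [ 179.93    0.72 -161.06] t 11.15 q [-36.  25.  17.  84.  -8.  72.  92.] grip 0.0458
shift [-0.0951, -0.0022, -0.0091] rot [0.07, 0.72, 0.14] dist rows 1.9 0.1
```

Call:
arm_command(
  targets=[
    [[-0.045,0,-0.01,0,0,0,-1],[-0.095,-0.002,-0.01,0,0,0,-1],[-0.095,-0.002,-0.01,0,0,0,-1],[-0.095,-0.002,-0.01,0,0,0,-1],[-0.095,-0.002,-0.01,0,0,0,-1]],
  ],
)

```text
time_s: 11.65
tool_pos: [0.7308, 0.2687, 0.1528]
tool_rot: [180.0, 0.1, -161.1]
force: [0.8, 0.5, 0.3]
grip_width: 0.0828
```

```bash
cat > inside.py <<'E'
from d import *
import sys
# inspect board within a case: components in tan colour, heights
def look(n,cx,cy,half=.045):
    r=load(n);P=cloud(r);hsv=cv2.cvtColor(r['img'],cv2.COLOR_RGB2HSV)
    m=(abs(P[...,0]-cx)<half)&(abs(P[...,1]-cy)<half*1.3)&(hsv[...,0]>8)&(hsv[...,0]<28)&(hsv[...,1]>60)&(P[...,2]<.016)&(P[...,2]>.002)
    v,u=np.nonzero(m);q=onplane(r,np.c_[u,v],.009)[:,:2]
    A=np.c_[P[m][:,:2]-[cx,cy],np.ones(m.sum())]; s=np.linalg.lstsq(A,P[m][:,2],rcond=None)[0]
    print(n,rect(q),'z',np.percentile(P[m][:,2],[5,50,95]),'plane',s,m.sum())
E
python3 -c "
from inside import *
save('wrist','w4');look('w4',.641,.24)
mv(.6,-.14,.2,90)"
```

```text
w4 (array([641.5, 240.1]), array([77.9, 35.3]), -71.01) z [0.00804635 0.00945014 0.01079316] plane [0.01293058 0.00369457 0.00937154] 2426
at [0.7308 0.2689 0.1537] [ 1.7997e+02  1.2000e-01 -1.6107e+02] t 11.7 q [-32.  37.  17.  66. -10.  78.  93.] grip 0.0842
shift [0.2563, -0.3443, -0.047] rot [0.14, 0.05, 108.93] dist rows 8.6 12.7
```

View pics/w4.png

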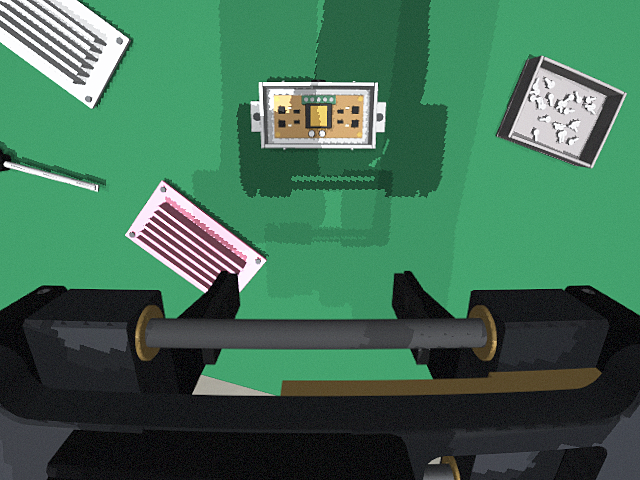

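Board_small is seated (centre within 1 mm, flat, z 9.4 mm top). Next: view cover_small.

```bash
python3 -c "
from d import *
r=load('side0');print('charger',pt(r,[(334,412),(335,425),(334,435)]))
mv(.67,-.342,.17,107.5)"
```

```text
charger [[ 0.50711278 -0.44079005  0.06270143]
 [ 0.50735435 -0.45135724  0.03897741]
 [ 0.50538379 -0.45117521  0.00632657]]
at [0.7308 0.2689 0.1537] [ 1.7997e+02  1.2000e-01 -1.6107e+02] t 11.7 q [-32.  37.  17.  66. -10.  78.  93.] grip 0.0842
shift [0.2557, -0.5581, -0.0171] rot [0.12, 0.07, 91.43] dist rows 12.3 10.6
```

Call:
arm_command(
  targets=[
    [[0.256,-0.558,-0.017,0,0,91.4,-1],[0.256,-0.558,-0.017,0,0,91.4,-1],[0.256,-0.558,-0.017,0,0,91.4,-1],[0.256,-0.558,-0.017,0,0,91.4,-1],[0.256,-0.558,-0.017,0,0,91.4,-1],[0.256,-0.558,-0.017,0,0,91.4,-1],[0.256,-0.558,-0.017,0,0,91.4,-1],[0.256,-0.558,-0.017,0,0,91.4,-1],[0.256,-0.558,-0.017,0,0,91.4,-1],[0.256,-0.558,-0.017,0,0,91.4,-1]],
  ],
)

```text
time_s: 12.7
tool_pos: [0.6808, -0.2293, 0.1683]
tool_rot: [179.7, -0.0, 112.7]
force: [1.2, -0.1, -0.6]
grip_width: 0.0874
```

```bash
python3 -c "
from d import *
mv(.67,-.342,.17,107.5)"
```

```text
at [ 0.6808 -0.2293  0.1683] [ 1.7969e+02 -4.0000e-02  1.1266e+02] t 12.7 q [-10.  32.  40.  77. -21.  77.  53.] grip 0.0874
shift [-0.0998, -0.0534, -0.002] rot [0.31, -0.05, 5.16] dist rows 2.3 0.6
```

Call:
arm_command(
  targets=[
    [[-0.085,-0.045,0,0,0,0,-1],[-0.085,-0.045,0,0,0,0,-1],[-0.085,-0.045,0,0,0,0,-1],[-0.085,-0.045,0,0,0,0,-1],[-0.085,-0.045,0,0,0,0,-1],[-0.085,-0.045,0,0,0,0,-1]],
  ],
)

```text
time_s: 13.3
tool_pos: [0.6747, -0.3211, 0.1666]
tool_rot: [179.8, -0.1, 113.2]
force: [-0.3, 0.8, 0.4]
grip_width: 0.0871
```

```bash
python3 -c "
from d import *
save('wrist','w5')
for t in ['cover_small','board_large','cover_large']: print(t,search_frame(t,'wrist'))
mv(.64,-.247,.06,107.5)"
```

```text
cover_small [{'position': [312.5, 125.6], 'conf': 0.76}]
board_large [{'position': [119.1, 48.7], 'conf': 0.88}]
cover_large [{'position': [454.8, 178.1], 'conf': 0.95}]
at [ 0.6743 -0.3225  0.1662] [ 1.7987e+02 -2.0000e-02  1.1311e+02] t 13.5 q [ -1.  36.  40.  72. -23.  79.  60.] grip 0.0871
shift [0.0829, -0.0021, 0.1062] rot [0.13, -0.03, 5.61] dist rows 2.7 0.7
```

View pics/w5.png

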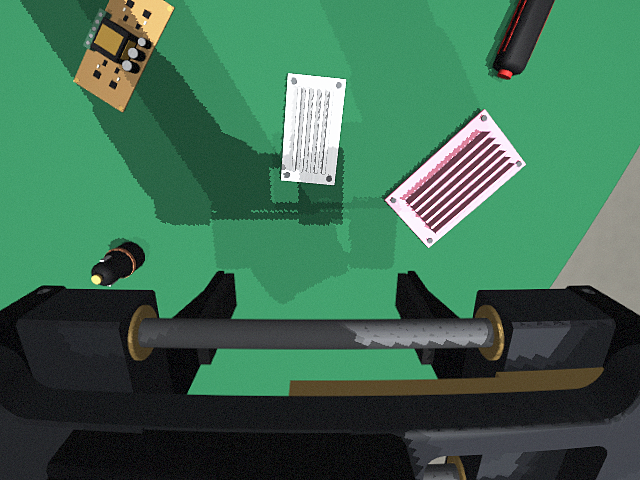

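Cover_small shows at (313,128) with five fins; the pink decoy is at (455,178).

```bash
python3 -c "
from d2 import *
r,m,P=meas('w5','cover_small',(313,128),.009,0,(.003,.0135))
Q=P[80:180,285:345].reshape(-1,3);Q=Q[Q[:,2]>.022];print('fins',np.percentile(Q[:,2],[5,50,95]),rect(Q[:,:2]))
meas('w5','board_large',(119,48),.002,0,(-.005,.006))
"
```

```text
w5 cover_small z [0.0081 0.0088 0.0093 0.0099 0.0107] (array([ 640. , -247.8]), array([96.1, 52.4]), -72.28) 4447
fins [0.02562972 0.02716912 0.02842913] (array([ 640.1, -247.8]), array([71.7, 30.3]), -72.25)
w5 board_large z [0.0009 0.0018 0.0024 0.003  0.0039] (array([ 450.3, -243.9]), array([106.9,  55.1]), 79.46) 4607
```

```bash
python3 -c "
from d import *
mv(.64,-.248,.05,107.7)"
```

```text
at [ 0.6743 -0.3225  0.1662] [ 1.7987e+02 -2.0000e-02  1.1311e+02] t 13.5 q [ -1.  36.  40.  72. -23.  79.  60.] grip 0.0871
shift [0.0819, -0.0025, 0.1162] rot [0.13, -0.03, 5.41] dist rows 2.8 0.6
```

Call:
arm_command(
  targets=[
    [[0.082,-0.0025,0.116,0,0,5.4,-1],[0.082,-0.0025,0.116,0,0,5.4,-1],[0.082,-0.0025,0.116,0,0,5.4,-1],[0.082,-0.0025,0.116,0,0,5.4,-1],[0.082,-0.0025,0.116,0,0,5.4,-1],[0.082,-0.0025,0.116,0,0,5.4,-1],[0.082,-0.0025,0.116,0,0,5.4,-1],[0.082,-0.0025,0.116,0,0,5.4,-1]],
  ],
)

```text
time_s: 14.3
tool_pos: [0.6404, -0.2509, 0.0515]
tool_rot: [179.8, 0.1, 107.5]
force: [-0.4, 0.4, -0.7]
grip_width: 0.0868
```

```bash
python3 -c "
from d import *
mv(.64,-.248,.0125,107.7)"
```

```text
at [ 0.6404 -0.2509  0.0515] [1.7979e+02 9.0000e-02 1.0754e+02] t 14.3 q [ -9.  35.  39.  89. -24.  65.  53.] grip 0.0868
shift [0.003, 0.0004, 0.039] rot [0.21, 0.1, -0.16] dist rows 0.8 0.0
```

Call:
arm_command(
  targets=[
    [[0.002,0,0.015,0,0,0,-1],[0.002,0,0.03,0,0,0,-1],[0.002,0,0.038,0,0,0,-1],[0.002,0,0.038,0,0,0,-1],[0.002,0,0.038,0,0,0,-1]],
  ],
)

```text
time_s: 14.8
tool_pos: [0.6387, -0.2474, 0.0114]
tool_rot: [180.0, -0.0, 107.6]
force: [1.1, 0.3, 0.5]
grip_width: 0.087
```

```bash
python3 -c "
from d import *
mv(.64,-.248,.0125,107.7)"
```

```text
at [ 0.6387 -0.2474  0.0114] [ 1.7995e+02 -3.0000e-02  1.0760e+02] t 14.8 q [ -9.  37.  38.  91. -25.  61.  54.] grip 0.087
shift [-0.0009, 0.0011, -0.0011] rot [0.05, -0.03, -0.1] dist rows 0.0 0.0
```

Call:
arm_command(
  targets=[
    [[-0.001,0.001,-0.001,0,0,0,0],[-0.001,0.001,-0.001,0,0,0,0.2],[-0.001,0.001,-0.001,0,0,0,1],[-0.001,0.001,-0.001,0,0,0,1],[-0.001,0.001,-0.001,0,0,0,1],[-0.001,0.001,-0.001,0,0,0,1],[-0.001,0.001,-0.001,0,0,0,1],[-0.001,0.001,-0.001,0,0,0,1],[-0.001,0.001,-0.001,0,0,0,1],[-0.001,0.001,-0.001,0,0,0,1]],
  ],
  newtons=30,
)

```text
time_s: 15.8
tool_pos: [0.6403, -0.248, 0.0131]
tool_rot: [179.9, -0.0, 107.6]
force: [0.4, -0.4, -0.1]
grip_width: 0.0295
```

Call:
arm_command(
  targets=[
    [[0,0,-0.02,0,0,0,1],[0,0,-0.04,0,0,0,1],[0,0,-0.07,0,0,0,1],[0,0,-0.1,0,0,0,1],[0,0,-0.12,0,0,0,1],[0,0,-0.12,0,0,0,1],[0,0,-0.12,0,0,0,1]],
  ],
)

```text
time_s: 16.5
tool_pos: [0.6398, -0.2479, 0.1323]
tool_rot: [179.9, -0.0, 107.6]
force: [-1.4, -0.4, -2.3]
grip_width: 0.0299
```

```bash
python3 -c "
from d import *
mv(.641,.24,.13,109)"
```

```text
at [ 0.6398 -0.2479  0.1323] [ 1.7991e+02 -5.0000e-02  1.0761e+02] t 16.5 q [-11.  30.  42.  85. -21.  72.  51.] grip 0.0299
shift [0.4647, 0.1488, 0.0029] rot [0.09, -0.05, -1.39] dist rows 9.8 0.2
```

Call:
arm_command(
  targets=[
    [[0.03,0.01,0,0,0,-0.3,1],[0.08,0.025,0,0,0,-0.5,1],[0.13,0.042,0,0,0,-0.7,1],[0.18,0.058,0,0,0,-1,1],[0.23,0.074,0,0,0,-1.2,1],[0.28,0.09,0,0,0,-1.4,1],[0.33,0.106,0,0,0,-1.4,1],[0.38,0.122,0,0,0,-1.4,1],[0.42,0.135,0,0,0,-1.4,1],[0.45,0.144,0,0,0,-1.4,1]],
  ],
)

```text
time_s: 17.5
tool_pos: [0.6392, 0.2282, 0.1307]
tool_rot: [-179.9, -0.1, 109.2]
force: [-0.2, 0.9, -1.3]
grip_width: 0.0299
```

Call:
arm_command(
  targets=[
    [[0.015,0.004,0,0,0,0,1],[0.015,0.004,0,0,0,0,1],[0.015,0.004,0,0,0,0,1],[0.015,0.004,0,0,0,0,1]],
  ],
)

```text
time_s: 17.9
tool_pos: [0.6406, 0.2359, 0.133]
tool_rot: [180.0, 0.1, 108.8]
force: [-0.5, -0.3, -1.8]
grip_width: 0.0297
```

```bash
python3 -c "
from d import *
save('wrist','w6')
mv(.641,.24,.07,109)"
```

```text
at [0.6407 0.2361 0.1333] [1.7992e+02 7.0000e-02 1.0875e+02] t 17.95 q [-48.  28.  35.  86. -17.  71.   8.] grip 0.0298
shift [0.0036, 0.0015, 0.0633] rot [0.07, 0.07, -0.25] dist rows 1.3 0.0
```

View pics/w6.png

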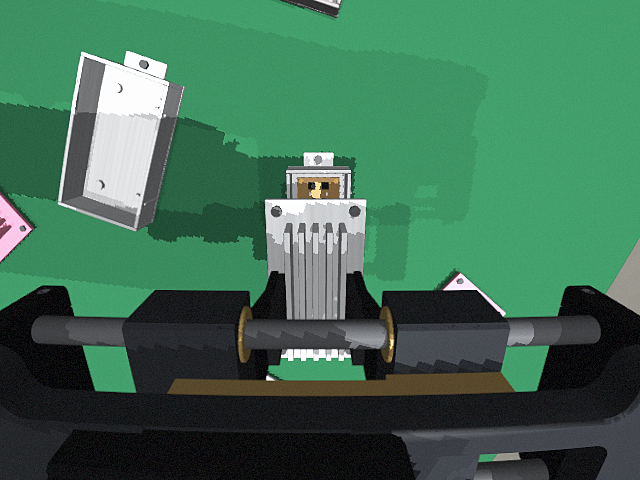

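Cover_small held straight over case_small (front edge at row 200, columns 265–366). Checking its level.

```bash
python3 -c "
from d import *
r=load('w6');P=cloud(r)
q=P[203:222,268:364].reshape(-1,3);q=q[np.isfinite(q[:,0])&(q[:,2]>.12)]
t=np.deg2rad(108.75);ax=np.array([np.cos(t),np.sin(t)]);ay=np.array([-ax[1],ax[0]])
d=q[:,:2]-[.6407,.2361]; a=d@ax;b=d@ay
m=(q[:,2]<.14)
print(a.max(),np.percentile(b,[0,50,100]),np.linalg.lstsq(np.c_[a,b,np.ones(len(a))][m],q[m,2],rcond=None)[0],np.median(q[m,2]))
"
```

```text
0.04620978038936678 [-0.02436044  0.00056458  0.02491266] [ 0.02545435 -0.00023493  0.12835598] 0.1293385344597876
```

Call:
arm_command(
  targets=[
    [[0.003,0.001,0.02,0,0,0,1],[0.003,0.001,0.045,0,0,0,1],[0.003,0.001,0.063,0,0,0,1],[0.003,0.001,0.073,0,0,0,1],[0.003,0.001,0.073,0,0,0,1],[0.003,0.001,0.073,0,0,0,1]],
  ],
)

```text
time_s: 18.55
tool_pos: [0.6408, 0.2427, 0.0611]
tool_rot: [179.8, -0.0, 109.0]
force: [0.4, 1.0, -0.8]
grip_width: 0.0296
```

```bash
python3 -c "
from d import *
mv(.6413,.24,.0385,109)"
```

```text
at [0.6408 0.2427 0.0611] [179.84  -0.   108.97] t 18.55 q [-47.  32.  33.  89. -19.  65.   9.] grip 0.0296
shift [-0.0027, -0.0005, 0.0226] rot [0.16, -0.0, -0.03] dist rows 0.5 0.0
```

Call:
arm_command(
  targets=[
    [[-0.002,0,0.006,0,0,0,1],[-0.002,0,0.012,0,0,0,1],[-0.002,0,0.016,0,0,0,1],[-0.002,0,0.016,0,0,0,1]],
  ],
)

```text
time_s: 18.95
tool_pos: [0.6402, 0.2411, 0.0436]
tool_rot: [180.0, -0.0, 109.0]
force: [-0.8, 0.4, -2.3]
grip_width: 0.0295
```

```bash
python3 -c "
from d import *
mv(.6413,.24,.0365,109)"
```

```text
at [0.6402 0.2411 0.0436] [ 1.7998e+02 -1.0000e-02  1.0901e+02] t 18.95 q [-47.  33.  33.  90. -19.  63.  10.] grip 0.0295
shift [-0.0014, 0.0006, 0.0071] rot [0.02, -0.01, 0.01] dist rows 0.1 0.0
```

Call:
arm_command(
  targets=[
    [[-0.001,0.0005,0.003,0,0,0,1],[-0.001,0.0005,0.005,0,0,0,1],[-0.001,0.0005,0.007,0,0,0,1],[-0.001,0.0005,0.007,0,0,0,1],[-0.001,0.0005,0.007,0,0,0,1]],
  ],
)

```text
time_s: 19.45
tool_pos: [0.6417, 0.2404, 0.0374]
tool_rot: [179.9, -0.0, 109.0]
force: [0.1, -0.3, -1.0]
grip_width: 0.0297
```

```bash
python3 -c "
from d import *
mv(.6413,.24,.0365,109)"
```

```text
at [0.6417 0.2404 0.0374] [ 1.7990e+02 -1.0000e-02  1.0901e+02] t 19.45 q [-47.  34.  33.  90. -20.  62.  10.] grip 0.0297
shift [-0.0003, -0.0005, 0.0009] rot [0.1, -0.01, 0.01] dist rows 0.0 0.0
```

Still about 1 mm to go, no contact force. Lower 1.3 mm, release, rise.

Call:
arm_command(
  targets=[
    [[0,0,0.0013,0,0,0,1],[0,0,0.0013,0,0,0,1],[0,0,0.0013,0,0,0,0.2],[0,0,0.0013,0,0,0,0],[0,0,0.0013,0,0,0,-0.2],[0,0,0.0013,0,0,0,-0.2],[0,0,-0.02,0,0,0,-0.2],[0,0,-0.05,0,0,0,-0.5],[0,0,-0.09,0,0,0,-1],[0,0,-0.12,0,0,0,-1]],
  ],
)

```text
time_s: 20.45
tool_pos: [0.6421, 0.2403, 0.1599]
tool_rot: [179.8, -0.0, 109.0]
force: [1.0, 0.3, 0.0]
grip_width: 0.0686
```

```bash
python3 -c "
from d import *
mv(.67,.145,.18,109)"
```

```text
at [0.6421 0.2403 0.1599] [ 1.7978e+02 -1.0000e-02  1.0900e+02] t 20.45 q [-48.  27.  35.  84. -16.  74.   7.] grip 0.0686
shift [-0.0992, -0.0045, -0.0201] rot [0.22, -0.01, -0.0] dist rows 2.0 0.0
```

Call:
arm_command(
  targets=[
    [[-0.1,-0.004,-0.02,0,0,0,-1],[-0.1,-0.004,-0.02,0,0,0,-1],[-0.1,-0.004,-0.02,0,0,0,-1],[-0.1,-0.004,-0.02,0,0,0,-1],[-0.1,-0.004,-0.02,0,0,0,-1],[-0.1,-0.004,-0.02,0,0,0,-1]],
  ],
)

```text
time_s: 21.05
tool_pos: [0.6695, 0.1467, 0.1767]
tool_rot: [179.9, -0.1, 109.2]
force: [0.2, -0.0, 0.1]
grip_width: 0.0867
```

```bash
cat > cov.py <<'E'
from d import *
def cov(n,c,yaw,top):
    r=load(n);P=cloud(r);t=np.deg2rad(yaw);ax=np.array([np.cos(t),np.sin(t)]);ay=np.array([-ax[1],ax[0]])
    d=P[...,:2]-c; m=(abs(d@ax)<.075)&(abs(d@ay)<.05)
    for lab,lo,hi in (('plate',top-.006,top+.005),('fins',top+.012,top+.025)):
        k=m&(P[...,2]>lo)&(P[...,2]<hi); v,u=np.nonzero(k)
        q=onplane(r,np.c_[u,v],top if lab=='plate' else top+.018)[:,:2]
        s=np.linalg.lstsq(np.c_[(d@ax)[k],(d@ay)[k],np.ones(k.sum())],P[k][:,2],rcond=None)[0]
        print(n,lab,rect(q),'z',np.round(np.percentile(P[k][:,2],[5,50,95]),4),'tilt',np.round(s,4),k.sum())
E
python3 -c "
from cov import *
save('wrist','w7');cov('w7',[.641,.24],109,.032)
mv(.45,-.244,.2,169.5)"
```

```text
w7 plate (array([641.5, 240.4]), array([96.1, 52.6]), -71.1) z [0.0312 0.0324 0.0338] tilt [ 0.0018 -0.0029  0.0325] 4903
w7 fins (array([641.5, 240.4]), array([71. , 30.4]), -71.07) z [0.0487 0.0503 0.0515] tilt [0.0001 0.0082 0.0502] 1810
at [0.6696 0.1466 0.1768] [ 1.7995e+02 -6.0000e-02  1.0917e+02] t 21.1 q [-41.  27.  37.  82. -16.  76.  16.] grip 0.0867
shift [-0.2968, -0.3356, -0.0239] rot [0.08, -0.03, -60.33] dist rows 9.0 7.0
```

View pics/w7.png

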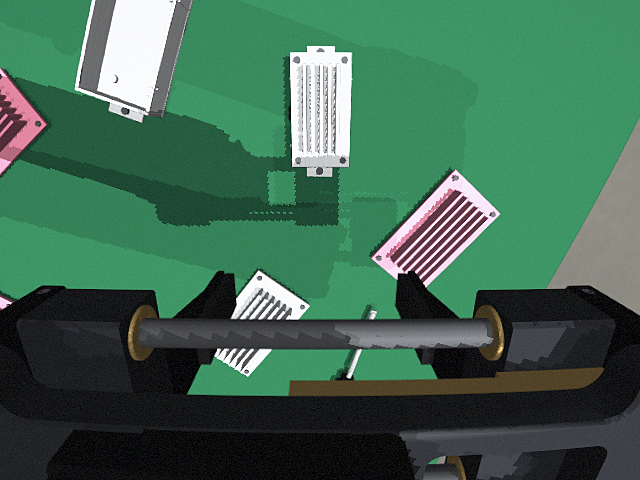

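Cover_small is seated flush: plate 32.4 mm, centred within 1 mm, tilt under 0.01 rad. Now to board_large.

Call:
arm_command(
  targets=[
    [[-0.297,-0.336,0.05,0,0,-60.3,-1],[-0.297,-0.336,0.05,0,0,-60.3,-1],[-0.297,-0.336,0.05,0,0,-60.3,-1],[-0.297,-0.336,0.05,0,0,-60.3,-1],[-0.297,-0.336,0.05,0,0,-60.3,-1],[-0.297,-0.336,0.05,0,0,-60.3,-1],[-0.297,-0.336,0.05,0,0,-60.3,-1],[-0.297,-0.336,0.05,0,0,-60.3,-1],[-0.297,-0.336,0.05,0,0,-60.3,-1],[-0.297,-0.336,0.05,0,0,-60.3,-1]],
  ],
)

```text
time_s: 22.1
tool_pos: [0.4451, -0.2514, 0.1265]
tool_rot: [-179.9, 0.0, 168.8]
force: [0.2, -0.0, 0.6]
grip_width: 0.0872
```

Call:
arm_command(
  targets=[
    [[0,0,0,0,0,0,-1],[0,0,0,0,0,0,-1],[0,0,0,0,0,0,-1]],
  ],
)

```text
time_s: 22.4
tool_pos: [0.4507, -0.2438, 0.1267]
tool_rot: [179.9, 0.1, 169.5]
force: [-0.1, 0.4, 0.2]
grip_width: 0.0872
```

```bash
python3 -c "
from d import *
mv(.4503,-.2438,.05,169.46)"
```

```text
at [ 0.4507 -0.2438  0.1267] [1.7992e+02 9.0000e-02 1.6953e+02] t 22.4 q [-15.   6.  43. 111.  -5.  65. 110.] grip 0.0872
shift [0.0005, -0.0001, 0.0767] rot [0.08, 0.09, 0.07] dist rows 1.5 0.0
```

Call:
arm_command(
  targets=[
    [[0,0,0.04,0,0,0,-1],[0,0,0.075,0,0,0,-1],[0,0,0.09,0,0,0,-1],[0,0,0.09,0,0,0,-1],[0,0,0.09,0,0,0,-1],[0,0,0.09,0,0,0,-1]],
  ],
)

```text
time_s: 23.0
tool_pos: [0.451, -0.2462, 0.0384]
tool_rot: [180.0, 0.3, 169.3]
force: [-0.7, -0.4, -0.5]
grip_width: 0.087
```

```bash
python3 -c "
from d import *
mv(.4503,-.2438,.006,169.46)"
```

```text
at [ 0.451  -0.2462  0.0384] [179.95   0.25 169.34] t 23.0 q [-12.  14.  42. 115. -12.  54. 115.] grip 0.087
shift [0.0013, 0.0021, 0.0324] rot [0.05, 0.25, -0.12] dist rows 0.6 0.0
```

Call:
arm_command(
  targets=[
    [[0.001,0.001,0.015,0,0.1,0,-1],[0.001,0.001,0.026,0,0.1,0,-1],[0.001,0.001,0.031,0,0.1,0,-1],[0.001,0.001,0.031,0,0.1,0,-1],[0.001,0.001,0.031,0,0.1,0,-1]],
  ],
)

```text
time_s: 23.5
tool_pos: [0.4486, -0.2447, 0.0056]
tool_rot: [180.0, -0.0, 169.3]
force: [0.3, 0.2, -0.4]
grip_width: 0.0871
```

```bash
python3 -c "
from d import *
mv(.4503,-.2438,.006,169.46)"
```

```text
at [ 0.4486 -0.2447  0.0056] [ 1.7995e+02 -4.0000e-02  1.6929e+02] t 23.5 q [-11.  18.  41. 117. -15.  51. 118.] grip 0.0871
shift [-0.0015, 0.0012, -0.0004] rot [0.05, -0.04, -0.17] dist rows 0.0 0.0
```

Call:
arm_command(
  targets=[
    [[-0.001,0.001,-0.0005,0,0,0,0.2],[-0.001,0.001,-0.0005,0,0,0,0.3],[-0.001,0.001,-0.0005,0,0,0,1],[-0.001,0.001,-0.0005,0,0,0,1],[-0.001,0.001,-0.0005,0,0,0,1],[-0.001,0.001,-0.0005,0,0,0,1],[-0.001,0.001,-0.0005,0,0,0,1],[-0.001,0.001,-0.0005,0,0,0,1],[-0.001,0.001,-0.0005,0,0,0,1],[-0.001,0.001,-0.0005,0,0,0,1]],
  ],
  newtons=15,
)

```text
time_s: 24.5
tool_pos: [0.4499, -0.2437, 0.0062]
tool_rot: [179.9, -0.0, 169.3]
force: [0.6, 0.3, 0.8]
grip_width: 0.0278
```

Call:
arm_command(
  targets=[
    [[0,0,-0.02,0,0,0,1],[0,0,-0.04,0,0,0,1],[0,0,-0.07,0,0,0,1],[0,0,-0.1,0,0,0,1],[0,0,-0.12,0,0,0,1],[0,0,-0.12,0,0,0,1],[0,0,-0.12,0,0,0,1]],
  ],
)

```text
time_s: 25.2
tool_pos: [0.4498, -0.2436, 0.1258]
tool_rot: [179.9, -0.0, 169.3]
force: [-0.1, -0.6, -0.9]
grip_width: 0.028
```

```bash
python3 -c "
from d import *
mv(.565,.253,.15,178.7)"
```

```text
at [ 0.4498 -0.2436  0.1258] [ 1.7991e+02 -2.0000e-02  1.6932e+02] t 25.2 q [-16.   6.  44. 111.  -5.  65. 110.] grip 0.028
shift [-0.0212, 0.5094, -0.0234] rot [0.09, -0.01, -9.38] dist rows 10.2 1.1
```

Call:
arm_command(
  targets=[
    [[-0.001,0.03,-0.003,0,0,-1,1],[-0.003,0.08,-0.006,0,0,-2,1],[-0.006,0.13,-0.01,0,0,-3,1],[-0.008,0.18,-0.013,0,0,-4,1],[-0.01,0.23,-0.016,0,0,-5,1],[-0.012,0.28,-0.02,0,0,-6,1],[-0.014,0.33,-0.023,0,0,-7,1],[-0.016,0.38,-0.023,0,0,-8,1],[-0.018,0.43,-0.023,0,0,-9,1],[-0.02,0.47,-0.023,0,0,-9.4,1]],
  ],
)

```text
time_s: 26.2
tool_pos: [0.5555, 0.2174, 0.1471]
tool_rot: [180.0, -0.2, 178.9]
force: [0.2, -0.3, -0.1]
grip_width: 0.028
```

Call:
arm_command(
  targets=[
    [[-0.001,0.025,0,0,0,0,1],[-0.001,0.039,0,0,0,0,1],[-0.001,0.039,0,0,0,0,1],[-0.001,0.039,0,0,0,0,1],[-0.001,0.039,0,0,0,0,1]],
  ],
)

```text
time_s: 26.7
tool_pos: [0.559, 0.2504, 0.1496]
tool_rot: [-180.0, -0.0, 178.5]
force: [0.3, -0.8, -2.1]
grip_width: 0.0276
```

```bash
python3 -c "
from d2 import *
save('wrist','w8')
meas('w8','case_large',(315,112),.032,0,(.0275,.04))
mv(.4635,.251,.15,178.8)"
```

```text
w8 case_large z [0.0283 0.0313 0.0321 0.0327 0.0334] (array([463.5, 251.1]), array([124.4,  71.1]), 88.54) 2211
at [0.5591 0.2507 0.1498] [179.97  -0.   178.53] t 26.75 q [-45.  17.  22.  95.  -7.  69.  67.] grip 0.0276
shift [0.0955, -0.0022, -0.0001] rot [0.03, -0.0, -0.27] dist rows 1.9 0.0
```

View pics/w8.png

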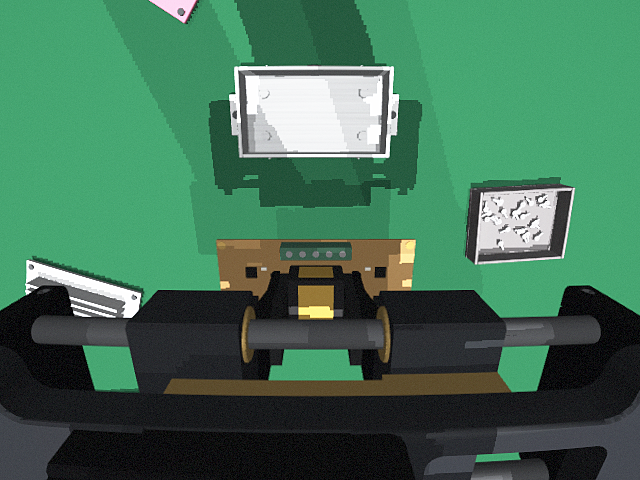

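Board_large hangs level (edge at row 240, columns 217–415), parallel to case_large at (314,112).

Call:
arm_command(
  targets=[
    [[0.03,0,0,0,0,0,1],[0.065,-0.001,0.01,0,0,0,1],[0.095,-0.002,0.03,0,0,0,1],[0.095,-0.002,0.06,0,0,0,1],[0.095,-0.002,0.08,0,0,0,1],[0.095,-0.002,0.09,0,0,0,1],[0.095,-0.002,0.09,0,0,0,1],[0.095,-0.002,0.09,0,0,0,1],[0.095,-0.002,0.09,0,0,0,1]],
  ],
)

```text
time_s: 27.65
tool_pos: [0.4648, 0.2537, 0.0611]
tool_rot: [179.9, 0.1, 178.7]
force: [0.4, 0.2, -0.9]
grip_width: 0.0278
```

```bash
python3 -c "
from d import *
mv(.4636,.2511,.013,178.65)"
```

```text
at [0.4648 0.2537 0.0611] [1.7986e+02 1.0000e-01 1.7867e+02] t 27.65 q [-49.  12.  20. 111.  -5.  57.  61.] grip 0.0278
shift [0.0012, -0.0028, 0.0481] rot [0.14, 0.1, 0.02] dist rows 1.0 0.0
```

Call:
arm_command(
  targets=[
    [[0.0005,-0.002,0.005,0,0,0,1],[0.0005,-0.002,0.015,0,0,0,1],[0.0005,-0.002,0.025,0,0,0,1],[0.0005,-0.002,0.035,0,0,0,1],[0.0005,-0.002,0.043,0,0,0,1],[0.0005,-0.002,0.043,0,0,0,1],[0.0005,-0.002,0.043,0,0,0,1]],
  ],
)

```text
time_s: 28.35
tool_pos: [0.463, 0.2514, 0.0165]
tool_rot: [180.0, -0.0, 178.7]
force: [-0.0, 1.0, -1.4]
grip_width: 0.0277
```

```bash
python3 -c "
from d import *
mv(.4636,.2511,.013,178.65)"
```

```text
at [0.463  0.2514 0.0165] [ 1.7996e+02 -3.0000e-02  1.7871e+02] t 28.35 q [-48.  16.  19. 114.  -6.  52.  63.] grip 0.0277
shift [-0.0006, -0.0003, 0.0035] rot [0.04, -0.03, 0.06] dist rows 0.1 0.0
```

Call:
arm_command(
  targets=[
    [[0,0,0.002,0,0,0,1],[0,0,0.0033,0,0,0,1],[0,0,0.0033,0,0,0,1],[0,0,0.0033,0,0,0,1]],
  ],
)

```text
time_s: 28.75
tool_pos: [0.4632, 0.2516, 0.0137]
tool_rot: [179.9, 0.0, 178.7]
force: [-0.9, 0.9, -1.0]
grip_width: 0.028
```

Call:
arm_command(
  targets=[
    [[0,0,0,0,0,0,0.2],[0,0,0,0,0,0,0],[0,0,0,0,0,0,0],[0,0,0,0,0,0,0],[0,0,-0.01,0,0,0,0],[0,0,-0.03,0,0,0,0],[0,0,-0.06,0,0,0,0],[0,0,-0.1,0,0,0,0],[0,0,-0.13,0,0,0,-1],[-0.03,0,-0.14,0,0,0,-1]],
  ],
)

```text
time_s: 29.75
tool_pos: [0.4925, 0.253, 0.1584]
tool_rot: [179.6, 0.2, 178.9]
force: [0.3, 0.7, -0.9]
grip_width: 0.0526
```

Call:
arm_command(
  targets=[
    [[-0.045,0,0,0,0,0,-1],[-0.065,0,0,0,0,0,-1],[-0.065,0,0,0,0,0,-1],[-0.065,0,0,0,0,0,-1],[-0.065,0,0,0,0,0,-1]],
  ],
)

```text
time_s: 30.25
tool_pos: [0.5567, 0.2497, 0.1535]
tool_rot: [179.9, -0.1, 178.8]
force: [-0.5, -0.1, 0.0]
grip_width: 0.0852
```

```bash
python3 -c "
from inside import *
save('wrist','w9');look('w9',.4636,.2511,.06)
mv(.64,0,.06,72)"
```

```text
w9 (array([463.4, 251.1]), array([105.8,  53.3]), 88.81) z [0.0081351  0.00940969 0.01067241] plane [-0.0005429   0.00063381  0.00940479] 5509
at [0.5568 0.2497 0.1536] [ 1.7991e+02 -6.0000e-02  1.7878e+02] t 30.3 q [-45.  16.  22.  95.  -7.  70.  67.] grip 0.0862
shift [-0.0887, -0.2481, 0.0931] rot [0.01, -0.13, 106.77] dist rows 5.6 12.4
```

View pics/w9.png

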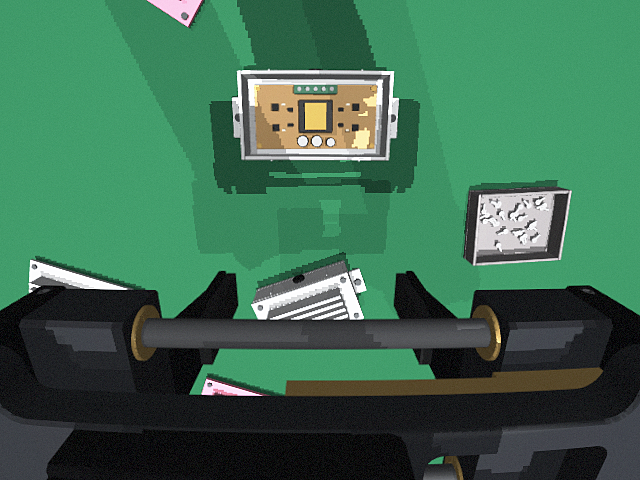

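Board_large is seated (centre within 1 mm, flat). Now view cover_large.

```bash
python3 -c "
from d import *
mv(.612,-.093,.18,72)"
```

```text
at [0.5568 0.2497 0.1536] [ 1.7991e+02 -6.0000e-02  1.7878e+02] t 30.3 q [-45.  16.  22.  95.  -7.  70.  67.] grip 0.0862
shift [-0.0625, -0.3414, -0.027] rot [0.01, -0.13, 106.77] dist rows 7.0 12.4
```

Call:
arm_command(
  targets=[
    [[-0.062,-0.341,-0.027,0,0,106.8,-1],[-0.062,-0.341,-0.027,0,0,106.8,-1],[-0.062,-0.341,-0.027,0,0,106.8,-1],[-0.062,-0.341,-0.027,0,0,106.8,-1],[-0.062,-0.341,-0.027,0,0,106.8,-1],[-0.062,-0.341,-0.027,0,0,106.8,-1],[-0.062,-0.341,-0.027,0,0,106.8,-1],[-0.062,-0.341,-0.027,0,0,106.8,-1],[-0.062,-0.341,-0.027,0,0,106.8,-1],[-0.062,-0.341,-0.027,0,0,106.8,-1]],
  ],
)

```text
time_s: 31.3
tool_pos: [0.6117, -0.0927, 0.1802]
tool_rot: [-180.0, -0.2, 92.4]
force: [-0.1, 0.8, -1.1]
grip_width: 0.0874
```

```bash
python3 -c "
from d import *
mv(.612,-.093,.18,72)"
```

```text
at [ 0.6117 -0.0927  0.1802] [-1.7999e+02 -1.6000e-01  9.2400e+01] t 31.3 q [-30.  20.  45.  93. -15.  74.  20.] grip 0.0874
shift [-0.0003, 0.0003, 0.0002] rot [-0.04, -0.15, 20.4] dist rows 0.0 2.4
```

Call:
arm_command(
  targets=[
    [[0,0,0,0,0,18,-1],[0,0,0,0,0,18,-1],[0,0,0,0,0,18,-1],[0,0,0,0,0,18,-1]],
  ],
)

```text
time_s: 31.7
tool_pos: [0.612, -0.0923, 0.1802]
tool_rot: [-180.0, -0.1, 75.0]
force: [-0.3, -1.1, -0.4]
grip_width: 0.087
```

```bash
python3 -c "
from d2 import *
save('wrist','w10')
for t in ['cover_large','screwdriver']: print(t,search_frame(t,'wrist'))
mv(.64,0,.06,72)"
```

```text
cover_large [{'position': [8.0, 87.2], 'conf': 0.9}, {'position': [498.4, 268.6], 'conf': 0.82}, {'position': [325.8, 110.9], 'conf': 0.61}]
screwdriver [{'position': [467.1, 148.7], 'conf': 0.69}]
at [ 0.6122 -0.0928  0.1802] [-1.7998e+02 -1.0000e-01  7.4890e+01] t 31.85 q [-32.  21.  48.  93. -16.  74.   4.] grip 0.0871
shift [0.0966, 0.0027, 0.1204] rot [-0.03, -0.09, 2.89] dist rows 3.1 0.3
```

View pics/w10.png

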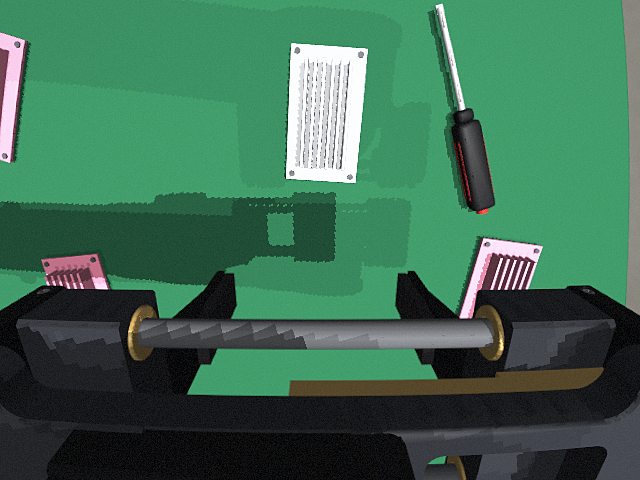

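The white six-fin cover_large is at (328,112), and the screwdriver at (467,110) is well clear.

```bash
python3 -c "
from cov import *
cov('w10',[.643,.003],72,.009)
r=load('w10');print(pt(r,[(455,112),(470,180)]))
"
```

```text
w10 plate (array([646.9,   2.1]), array([135.5,  73.9]), 69.49) z [0.0081 0.0094 0.0108] tilt [ 0.0012 -0.      0.0094] 7417
w10 fins (array([645.3,  -2.6]), array([95.9, 42.5]), 71.48) z [0.0252 0.0272 0.0285] tilt [0.0015 0.0056 0.0271] 2364
[[ 0.76637265 -0.03023017  0.01145311]
 [ 0.63331149 -0.01374959  0.34286221]]
```

```bash
python3 -c "
from d2 import *
meas('w10','cover_large',(328,112),.009,0,(.004,.0135))
mv(.6452,-.0026,.05,71.5)
"
```

```text
w10 cover_large z [0.0081 0.0088 0.0094 0.0099 0.0108] (array([645.1,  -2.6]), array([124. ,  70.5]), 71.48) 7395
at [ 0.6122 -0.0928  0.1802] [-1.7998e+02 -1.0000e-01  7.4890e+01] t 31.85 q [-32.  21.  48.  93. -16.  74.   4.] grip 0.0871
shift [0.0955, 0.0084, 0.1304] rot [-0.03, -0.09, 3.39] dist rows 3.2 0.4
```

Call:
arm_command(
  targets=[
    [[0.0955,0.0085,0.13,0,0,3.4,-1],[0.0955,0.0085,0.13,0,0,3.4,-1],[0.0955,0.0085,0.13,0,0,3.4,-1],[0.0955,0.0085,0.13,0,0,3.4,-1],[0.0955,0.0085,0.13,0,0,3.4,-1],[0.0955,0.0085,0.13,0,0,3.4,-1],[0.0955,0.0085,0.13,0,0,3.4,-1],[0.0955,0.0085,0.13,0,0,3.4,-1]],
  ],
)

```text
time_s: 32.65
tool_pos: [0.6466, -0.0049, 0.0522]
tool_rot: [179.9, -0.1, 71.2]
force: [-0.2, -0.3, -0.3]
grip_width: 0.087
```

```bash
python3 -c "
from d import *
mv(.6452,-.0026,.0125,71.5)"
```

```text
at [ 0.6466 -0.0049  0.0522] [ 1.7986e+02 -1.2000e-01  7.1230e+01] t 32.65 q [-35.  31.  43.  96. -23.  63.  -4.] grip 0.087
shift [0.0017, -0.0021, 0.0397] rot [0.14, -0.12, -0.27] dist rows 0.8 0.0
```

Call:
arm_command(
  targets=[
    [[0.001,-0.001,0.015,0,0,0,-1],[0.001,-0.001,0.03,0,0,0,-1],[0.001,-0.001,0.038,0,0,0,-1],[0.001,-0.001,0.038,0,0,0,-1],[0.001,-0.001,0.038,0,0,0,-1]],
  ],
)

```text
time_s: 33.15
tool_pos: [0.6448, -0.0019, 0.0116]
tool_rot: [-179.9, -0.0, 71.4]
force: [0.3, -0.5, 0.0]
grip_width: 0.0872
```

```bash
python3 -c "
from d import *
mv(.6452,-.0026,.0125,71.5)"
```

```text
at [ 0.6448 -0.0019  0.0116] [-1.7993e+02 -2.0000e-02  7.1360e+01] t 33.15 q [-34.  33.  42.  97. -25.  59.  -2.] grip 0.0872
shift [-0.0005, 0.0006, -0.0009] rot [-0.07, -0.02, -0.14] dist rows 0.0 0.0
```

Call:
arm_command(
  targets=[
    [[0,0.0005,-0.001,0,0,0,-0.3],[0,0.0005,-0.001,0,0,0,0],[0,0.0005,-0.001,0,0,0,1],[0,0.0005,-0.001,0,0,0,1],[0,0.0005,-0.001,0,0,0,1],[0,0.0005,-0.001,0,0,0,1],[0,0.0005,-0.001,0,0,0,1],[0,0.0005,-0.001,0,0,0,1],[0,0.0005,-0.001,0,0,0,1],[0,0.0005,-0.001,0,0,0,1]],
  ],
  newtons=35,
)

```text
time_s: 34.15
tool_pos: [0.6455, -0.0019, 0.0132]
tool_rot: [-180.0, -0.1, 71.4]
force: [-0.9, 0.2, 0.4]
grip_width: 0.0419
```

Call:
arm_command(
  targets=[
    [[0,0,-0.02,0,0,0,1],[0,0,-0.04,0,0,0,1],[0,0,-0.07,0,0,0,1],[0,0,-0.1,0,0,0,1],[0,0,-0.12,0,0,0,1],[0,0,-0.12,0,0,0,1],[0,0,-0.12,0,0,0,1]],
  ],
)

```text
time_s: 34.85
tool_pos: [0.645, -0.0018, 0.1323]
tool_rot: [-179.9, -0.1, 71.4]
force: [0.0, 0.6, -2.9]
grip_width: 0.0417
```

```bash
python3 -c "
from d import *
mv(.4636,.2511,.13,88.7)"
```

```text
at [ 0.645  -0.0018  0.1323] [-1.7992e+02 -5.0000e-02  7.1370e+01] t 34.85 q [-37.  26.  46.  92. -20.  71.  -6.] grip 0.0417
shift [0.1817, -0.2527, 0.0028] rot [-0.07, -0.07, -17.33] dist rows 6.2 2.0
```

Call:
arm_command(
  targets=[
    [[0.018,-0.025,0,0,0,-2,1],[0.045,-0.063,0,0,0,-5,1],[0.073,-0.101,0,0,0,-8,1],[0.1,-0.139,0,0,0,-11,1],[0.127,-0.177,0,0,0,-14,1],[0.155,-0.215,0,0,0,-17,1],[0.173,-0.24,0,0,0,-17.3,1],[0.182,-0.253,0,0,0,-17.3,1],[0.182,-0.253,0,0,0,-17.3,1],[0.182,-0.253,0,0,0,-17.3,1]],
  ],
)

```text
time_s: 35.85
tool_pos: [0.4636, 0.2501, 0.1322]
tool_rot: [-179.9, 0.1, 88.7]
force: [0.8, -0.6, -1.9]
grip_width: 0.0418
```

```bash
python3 -c "
from d import *
save('wrist','w11')
mv(.4636,.2511,.06,88.7)"
```

```text
at [0.4643 0.2495 0.1326] [-1.7996e+02  5.0000e-02  8.8570e+01] t 35.9 q [-67.   8.  39. 108.  -5.  66. -28.] grip 0.0415
shift [0.0017, -0.0007, 0.0726] rot [-0.04, 0.05, -0.13] dist rows 1.5 0.0
```

View pics/w11.png

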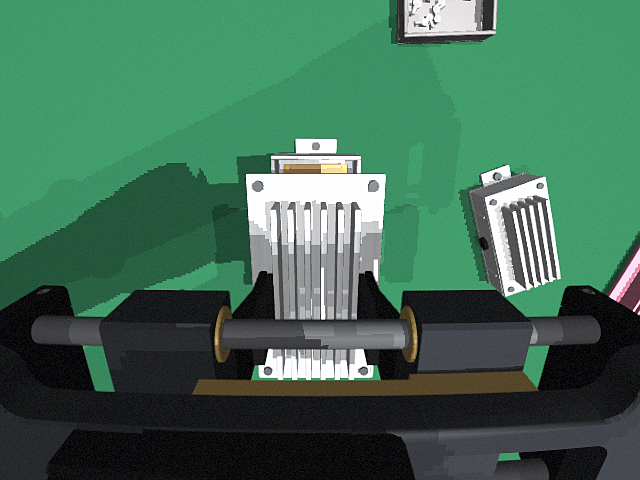

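Cover_large is straight and level above case_large (front edge at row 174).

Call:
arm_command(
  targets=[
    [[0.001,-0.0005,0.02,0,0,0,1],[0.001,-0.0005,0.045,0,0,0,1],[0.001,-0.0005,0.062,0,0,0,1],[0.001,-0.0005,0.072,0,0,0,1],[0.001,-0.0005,0.072,0,0,0,1],[0.001,-0.0005,0.072,0,0,0,1],[0.001,-0.0005,0.072,0,0,0,1]],
  ],
)

```text
time_s: 36.6
tool_pos: [0.4645, 0.2525, 0.0625]
tool_rot: [179.9, -0.1, 88.6]
force: [0.4, -0.1, -2.0]
grip_width: 0.0419
```

```bash
python3 -c "
from d import *
mv(.4636,.2514,.048,88.7)"
```

```text
at [0.4645 0.2525 0.0625] [ 1.7992e+02 -1.3000e-01  8.8630e+01] t 36.6 q [-65.  13.  38. 112. -10.  57. -24.] grip 0.0419
shift [-0.0011, -0.0009, 0.0145] rot [0.08, -0.13, -0.07] dist rows 0.3 0.0
```

Call:
arm_command(
  targets=[
    [[-0.001,-0.001,0.007,0,0,0,1],[-0.001,-0.001,0.014,0,0,0,1],[-0.001,-0.001,0.014,0,0,0,1],[-0.001,-0.001,0.014,0,0,0,1]],
  ],
)

```text
time_s: 37.0
tool_pos: [0.4622, 0.2513, 0.0472]
tool_rot: [-180.0, -0.0, 88.7]
force: [-0.1, 0.6, -2.2]
grip_width: 0.0413
```

```bash
python3 -c "
from d import *
mv(.4636,.2514,.0405,88.7)"
```

```text
at [0.4622 0.2513 0.0472] [-1.7997e+02 -4.0000e-02  8.8670e+01] t 37.0 q [-65.  15.  37. 113. -11.  56. -24.] grip 0.0413
shift [0.0002, 0.0014, 0.0067] rot [-0.03, -0.04, -0.03] dist rows 0.1 0.0
```

Call:
arm_command(
  targets=[
    [[0,0.001,0.003,0,0,0,1],[0,0.001,0.005,0,0,0,1],[0,0.001,0.007,0,0,0,1],[0,0.001,0.007,0,0,0,1],[0,0.001,0.007,0,0,0,1]],
  ],
)

```text
time_s: 37.5
tool_pos: [0.4634, 0.2513, 0.0405]
tool_rot: [-180.0, -0.1, 88.7]
force: [-0.3, -0.2, -1.5]
grip_width: 0.0416
```

```bash
python3 -c "
from d import *
mv(.4636,.2514,.0403,88.7)"
```

```text
at [0.4634 0.2513 0.0405] [-1.7999e+02 -6.0000e-02  8.8660e+01] t 37.5 q [-64.  15.  37. 113. -11.  55. -23.] grip 0.0416
shift [0.0001, 0.0002, 0.0002] rot [-0.01, -0.06, -0.04] dist rows 0.0 0.0
```

Call:
arm_command(
  targets=[
    [[0,0,0.0005,0,0,0,1],[0,0,0.0005,0,0,0,0],[0,0,0.0005,0,0,0,-0.2],[0,0,0.0005,0,0,0,-0.4],[0,0,0.0005,0,0,0,-0.4],[0,0,0.0005,0,0,0,-0.4],[0,0,-0.02,0,0,0,-0.4],[0,0,-0.05,0,0,0,-0.5],[0,0,-0.09,0,0,0,-1],[0,0,-0.12,0,0,0,-1]],
  ],
)

```text
time_s: 38.5
tool_pos: [0.464, 0.2513, 0.1626]
tool_rot: [179.9, -0.1, 88.6]
force: [0.1, 0.8, -0.8]
grip_width: 0.074
```

Call:
arm_command(
  targets=[
    [[-0.05,0,-0.02,0,0,0,-1],[-0.1,0,-0.02,0,0,0,-1],[-0.1,0,-0.02,0,0,0,-1],[-0.1,0,-0.02,0,0,0,-1],[-0.1,0,-0.02,0,0,0,-1],[-0.1,0,-0.02,0,0,0,-1]],
  ],
)

```text
time_s: 39.1
tool_pos: [0.4608, 0.1527, 0.1801]
tool_rot: [-180.0, -0.0, 88.8]
force: [-0.4, 0.6, -1.1]
grip_width: 0.0873
```

```bash
python3 -c "
from cov import *
save('wrist','w12');save('side','s12');cov('w12',[.4636,.2511],88.7,.036);cov('w12',[.6415,.24],109,.032);cov('s12',[.6415,.24],109,.032)
r=load('side0')['img'].astype(int)-load('s12')['img'];print(get_obs()['force'])"
```

```text
w12 plate (array([463.5, 250.5]), array([123.8,  70.5]), 88.45) z [0.0352 0.0365 0.0378] tilt [ 0.0012 -0.      0.0365] 8786
w12 fins (array([463.5, 250.6]), array([95. , 42.6]), 88.76) z [0.0521 0.0543 0.0555] tilt [0.0041 0.0003 0.0541] 2872
w12 plate (array([639.3, 240. ]), array([96.6, 56.4]), -71.06) z [0.0283 0.0325 0.0347] tilt [ 0.001  -0.0306  0.0327] 2817
w12 fins (array([639.4, 240.1]), array([72.5, 35. ]), -70.64) z [0.0447 0.0495 0.0514] tilt [-0.0014 -0.0115  0.0488] 3023
s12 plate (array([637.5, 238. ]), array([106.6,  56.3]), -67.21) z [0.0271 0.0326 0.0362] tilt [ 0.0115 -0.0154  0.0326] 257
s12 fins (array([640.3, 239.2]), array([81.8, 34.7]), -72.25) z [0.0448 0.0498 0.0531] tilt [ 0.0039 -0.008   0.0493] 219
[-0.7685526   0.8287209  -0.09866607]
```

View pics/w12.png

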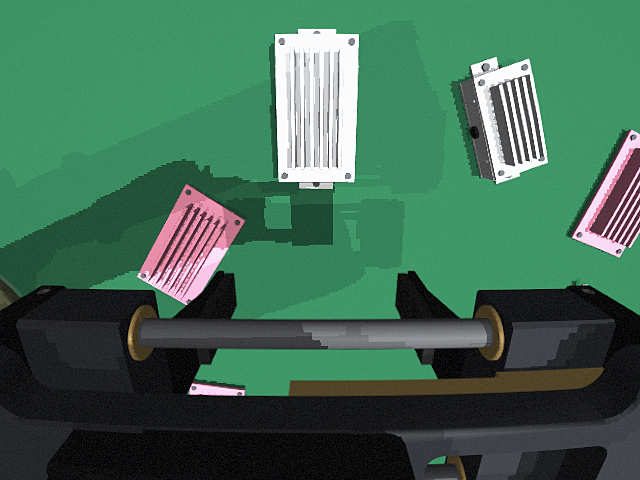

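View pics/s12.png

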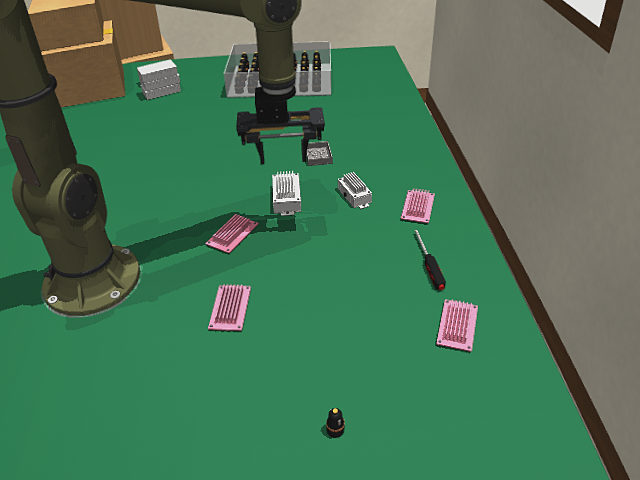

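Both cases are closed, the screwdriver, charger and tray haven't moved, and the gripper is clear and open.

```bash
python3 -c "
from cell import *
print(sign_off())"
```

```text
the job is handed in; nothing more can be done
None
```

Both converter modules are boxed up, and I handed the job in at about 39 s of the 120 s allowed. Each board went onto its bosses first. Its own white cover then went on, fins up. The pink look-alikes were left alone.

Last checks with the wrist camera:

| Check | Small module | Large module |
|---|---|---|
| Board centre, from case centre | under 1 mm | under 1 mm |
| Board top height (expected 9 mm) | 9.4 mm | 9.4 mm |
| Board tilt | about 0.013 rad | about 0.001 rad |
| Cover centre, from case centre | under 1 mm | under 1 mm |
| Cover plate top height (expected 32 and 36 mm) | 32.4 mm | 36.5 mm |
| Cover plate tilt | under 0.01 rad | under 0.01 rad |

- **Other objects:** The screwdriver, charger and tray looked unmoved when I compared the first and last side pictures by eye; I did not measure them. The gripper ended open and clear of everything.
- **One disagreement:** A later look at the small cover, at an angle from the wrist camera, gave a plate tilt of 0.03 rad and a centre about 2 mm off. The side camera gave about 0.02 rad and 4 to 5 mm. In both views the plate measured wider than it is, so I think points from the case wall got in. I trusted the earlier view from nearly above.

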